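Load the sample rack, hang up the carrier, exchange the racks

TASK

First move every sample tube from the tube carrier into the rack in the white spill tray, cap up and fully home. Then hang the emptied carrier by its handle bar on both prongs of the hook stand and exchange the two racks, so that the loaded one stands flat in the reader's steel bay and the empty one flat in the white tray. Do not shift or upset the other things on the bench.

Things in the scene. Friction and masses are not known exactly. Their poses are not given: they have to be found in the camera images.
- bench_rack_c (a point): The rack to be loaded, empty at the start in the white spill tray: orange plastic rack, 44 (x) by 124 (y) by 50 mm high, flat sides, about 0.16 kg, one row of four round pockets along its y axis. This point is its centre, 25 mm above its underside; z is up.
- bench_rack: The rack to be loaded: origin at the centre of its underside, axes as above. Pockets at x = 0, y = -45, -15, 15 and 45 mm, 16 mm wide, 46 mm deep: a seated tube stands on the pocket's floor 4 mm above this origin, its centre point 44 mm and its top 84 mm above it.
- reader_rack_c (a point): The rack that is at the start in the reader's bay, empty, and stays empty: orange plastic rack, 44 (x) by 124 (y) by 50 mm high, flat sides, about 0.16 kg, one row of four round pockets along its y axis. This point is its centre, 25 mm above its underside; z is up.
- reader_rack: The reader's rack: origin at the centre of its underside, axes as above. Pockets at x = 0, y = -45, -15, 15 and 45 mm, 16 mm wide, 46 mm deep: a seated tube stands on the pocket's floor 4 mm above this origin, its centre point 44 mm and its top 84 mm above it.
- spill_tray_floor (a point): Centre of the floor of the white plastic spill tray, fixed to the bench: inner floor 76 (x) by 154 mm (y), 6 mm above the bench; rim 6 mm thick, standing 8 mm above the floor. z is up; a rack stands in it lengthwise along y, its underside on this floor.
- reader_bay (a point): Centre of the floor of the sample reader's steel bay, fixed: inner floor 76 (x) by 154 mm (y), 6 mm above the bench; rim 6 mm thick, standing 8 mm above the floor. z is up; a rack stands in it lengthwise along y, its underside on this floor. On its +x side follow a flat apron 10 mm high and, 76 to 136 mm from this point, the reader's white housing, 190 mm long, 55 mm high.
- carrier_grip (a point): Middle of the carrier's handle: a straight level steel bar, 10 mm in diameter, along the carrier's y axis, its axis 112 mm above the carrier's underside, free over 112 mm between two upright posts (16 mm wide in x, 8 mm in y). Under the bar 61 mm are free down to the block. z is up.
- carrier: The tube carrier: a grey-blue block, 104 (x) by 112 (y) by 46 mm high, 128 mm long over the posts of its steel handle, about 0.32 kg, with four pockets 16 mm wide at x = -34 or 34, y = -32 or 32 mm, their floor 6 mm above this origin (the centre of its underside). z up.
- hook_seat (a point): Fixed steel double hook: where the bar's middle lies when hung, 200 mm above the bench. Two level prongs, 8 mm thick, along x at y = -35 and 35 mm, tops 5 mm below this point, run from a cross bar and post at x = 88 mm to x = -26 mm, then turn up; tips at x = -42 mm, 15 mm above this point. The bar goes in along +x above the tips and is lowered on to both.
- tube1_c (a point): Sample tube 1 (two to four tubes are there, all alike), upright in a carrier pocket at the start: capped, round-bottomed, 13 mm in diameter, 80 mm long over the cap, 14 g. The purple cap is 16.4 mm wide and takes the top 16 mm. This point is half-way up, 40 mm above its bottom, 32 mm below the cap's middle; z runs up to the cap. In a pocket it may lean 6 degrees.
- tube2_c (a point): Sample tube 2 (two to four tubes are there, all alike), upright in a carrier pocket at the start: capped, round-bottomed, 13 mm in diameter, 80 mm long over the cap, 14 g. The purple cap is 16.4 mm wide and takes the top 16 mm. This point is half-way up, 40 mm above its bottom, 32 mm below the cap's middle; z runs up to the cap. In a pocket it may lean 6 degrees.
- tube3_c (a point): Sample tube 3 (two to four tubes are there, all alike), upright in a carrier pocket at the start: capped, round-bottomed, 13 mm in diameter, 80 mm long over the cap, 14 g. The purple cap is 16.4 mm wide and takes the top 16 mm. This point is half-way up, 40 mm above its bottom, 32 mm below the cap's middle; z runs up to the cap. In a pocket it may lean 6 degrees.
- tube4_c (a point): Sample tube 4 (two to four tubes are there, all alike), upright in a carrier pocket at the start: capped, round-bottomed, 13 mm in diameter, 80 mm long over the cap, 14 g. The purple cap is 16.4 mm wide and takes the top 16 mm. This point is half-way up, 40 mm above its bottom, 32 mm below the cap's middle; z runs up to the cap. In a pocket it may lean 6 degrees.
- label_roll: Bystander, to be left alone: a roll of blank labels lying flat, 72 mm across, 28 mm high; origin at the centre of its underside.
- jar: Bystander, to be left alone: a small clear jar with a lid, 54 mm across, 62 mm high; origin at the centre of its underside.
- timer: Bystander, to be left alone: a flat bench timer, 60 x 68 x 18 mm; origin at the centre of its underside.
- pump_bottle: Bystander, to be left alone: a white pump bottle, 62 mm across, 142 mm high; origin at the centre of its underside.
- tip_box: Bystander, to be left alone: a closed pipette-tip box, 82 x 122 x 76 mm; origin at the centre of its underside.
- pen_cup: Bystander, to be left alone: a white cup, 72 mm across, 95 mm high, with pens in it; origin at the centre of its underside.
Things that resemble listed ones, but are neither listed nor needed, are in the scene too. There is more than one size of the part that bears spill_tray_floor; the job needs the smaller.

How it is judged:
On the way:
1. all the tubes stand fully home in the bench rack, which has not yet gone to the reader's bay (x of tube1_c in the frame of bench_rack_c between -0.012 and 0.012 m and y of tube1_c in the frame of bench_rack_c between -0.06 and 0.06 m and z of tube1_c in the frame of bench_rack_c between 0.011 and 0.027 m and angle between the z axis of each of tube1_c, tube2_c, tube3_c, tube4_c and the z axis of bench_rack_c, either way round below 0.25 rad and x of tube2_c in the frame of bench_rack_c between -0.012 and 0.012 m and y of tube2_c in the frame of bench_rack_c between -0.06 and 0.06 m and z of tube2_c in the frame of bench_rack_c between 0.011 and 0.027 m and x of tube3_c in the frame of bench_rack_c between -0.012 and 0.012 m and y of tube3_c in the frame of bench_rack_c between -0.06 and 0.06 m and z of tube3_c in the frame of bench_rack_c between 0.011 and 0.027 m and x of tube4_c in the frame of bench_rack_c between -0.012 and 0.012 m and y of tube4_c in the frame of bench_rack_c between -0.06 and 0.06 m and z of tube4_c in the frame of bench_rack_c between 0.011 and 0.027 m and horizontal distance between bench_rack_c and reader_bay above 0.15 m), for 0.2 s.
At the end, for the whole second after the job is handed in: All tubes fully home (8 mm, 0.25 rad) in the bench rack; it stands flat in the reader's bay and the other rack flat in the spill tray (centres within 20 mm each way, 0.25 rad); the carrier hangs by its bar on both prongs (12 mm in height, 30 mm sideways, upright within 0.4 rad); all at rest (x of tube1_c in the frame of bench_rack_c between -0.012 and 0.012 m and y of tube1_c in the frame of bench_rack_c between -0.06 and 0.06 m and z of tube1_c in the frame of bench_rack_c between 0.011 and 0.027 m and angle between the z axis of each of tube1_c, tube2_c, tube3_c, tube4_c and the z axis of bench_rack_c, either way round below 0.25 rad and x of tube2_c in the frame of bench_rack_c between -0.012 and 0.012 m and y of tube2_c in the frame of bench_rack_c between -0.06 and 0.06 m and z of tube2_c in the frame of bench_rack_c between 0.011 and 0.027 m and x of tube3_c in the frame of bench_rack_c between -0.012 and 0.012 m and y of tube3_c in the frame of bench_rack_c between -0.06 and 0.06 m and z of tube3_c in the frame of bench_rack_c between 0.011 and 0.027 m and x of tube4_c in the frame of bench_rack_c between -0.012 and 0.012 m and y of tube4_c in the frame of bench_rack_c between -0.06 and 0.06 m and z of tube4_c in the frame of bench_rack_c between 0.011 and 0.027 m and x of bench_rack_c in the frame of reader_bay between -0.02 and 0.02 m and y of bench_rack_c in the frame of reader_bay between -0.02 and 0.02 m and z of bench_rack_c in the frame of reader_bay between 0.019 and 0.031 m and angle between the y axis of bench_rack_c and the y axis of reader_bay, either way round below 0.25 rad and angle between each of bench_rack_c, reader_rack_c's own z axis and vertical below 0.1 rad and x of reader_rack_c in the frame of spill_tray_floor between -0.02 and 0.02 m and y of reader_rack_c in the frame of spill_tray_floor between -0.02 and 0.02 m and z of reader_rack_c in the frame of spill_tray_floor between 0.019 and 0.031 m and angle between the y axis of reader_rack_c and the y axis of spill_tray_floor, either way round below 0.25 rad and x of carrier_grip in the frame of hook_seat between -0.035 and 0.06 m and y of carrier_grip in the frame of hook_seat between -0.03 and 0.03 m and z of carrier_grip in the frame of hook_seat between -0.012 and 0.012 m and angle between carrier_grip's own z axis and vertical below 0.4 rad and linear speed of each of carrier, bench_rack, reader_rack below 0.04 m/s); the robot touches nothing.
It fails at once if another thing on the bench is shifted by more than 60 mm or knocked over (distance of any of label_roll, jar, timer, pump_bottle, tip_box, pen_cup from where it was at the start of the episode above 0.06 m or angle between any of label_roll, jar, timer, pump_bottle, tip_box, pen_cup's own z axis and vertical above 0.5 rad).
Of tube1, tube2, tube3, tube4 only 2 to 4 are there at a start; the rules pass over those that are not, and their reading is None.
At some moment in a run one of bench_rack, reader_rack may be knocked a few centimetres aside while the robot is not near it.
It also fails if it takes over 208 s, if anything falls off the work surface, if the arm or the gripper's body presses on something with over 40 N, if the wrist force passes 120 N, or if a joint passes its speed limit or range.

ROBOT

A 6-joint arm with a two-finger parallel gripper is mounted at the origin on the work surface. World frame = base frame: x ahead of the robot, y to its left, z up, the work surface at z = 0. Lengths are in m, angles in rad, forces in N, time in s.
With the tool pointing down it reaches from about 0.3 to 0.775 m from the base axis. Payload 14.6 kg.
Tool frame: the origin (TCP) lies on the centre line of the jaws, within the pads' length; the fingertips stand 19 mm ahead of it and the grasp point (between the pads) is the TCP; y points along the fingers, x is the direction in which the jaws open and shut, and the axes are right-handed (so a half turn about y gives the same grasp; the last joint's range is limited). The gripper opens to 94 mm and grips with 3 to 60 N. Pads are 16 mm wide; open, the fingers measure 119 mm over their backs; the gripper's body (75 mm by 177 mm) begins 78 mm behind the grasp point.
Start: joints at [-1.242, 0.3, 1.521, -0, 1.321, -0.067], TCP at [0.212, -0.507, 0.224] pointing down, gripper open.
Joint ranges: [-3.03, 3.03], [-0.79, 2.21], [0.23, 2.52], [-1.04, 4.18], [0, 3.07], [-2.55, 2.55]. Speed limits (rad/s): [2.22, 2.22, 2.57, 3.14, 3.14, 3.14].

INTERFACE

Orientations are given as [roll, pitch, yaw] about the fixed x, y, z axes, in that order (R = Rz(yaw) Ry(pitch) Rx(roll)).
In Python, from station import get_obs, cams, workorder gives the robot as it stands.
- The arm moves only by the shell command python3 -m handwheel 'ROWS' [FORCE]. ROWS is JSON, a list of rows, each an object of numbers: "fingers": the opening, from -1 (shut) to 1 (fully open); "x", "y", "z": the shift along the tool's x, y, z in m; "spin": the turn about the tool's y in degrees. In form: [{"fingers": .., "x": .., "y": .., "z": .., "spin": ..}, ...]. A call has exactly 10 rows; each row is the pose to reach, as a shift and turn from the pose commanded when the call began, along the tool's axes at that moment; what a row does not reach only later rows make up. A row lasts 1/10 s, in which the tool goes at most 50 mm and 8.59 degrees, less where a joint would pass 70% of its speed; a pose out of reach is approached as far as the arm can. A call with a gripper value outside its range is refused whole. The fingers move at their own pace and stop on an object; FORCE is the grip in N (left out, the last holds). Time passes only in rows, so rows that repeat a pose let the fingers close, or fill a call up. It gives the time, the measured TCP pose, the force and the opening at its end, in the units of the state.
- get_obs(): the state, without advancing time (a new reading comes with each control period).
- cams.camera(name): name is "scene" or "top" or "wrist"; returns (picture, depth): 420x560x3 uint8, red, green, blue; 420x560 float32, m along the optical axis (not along the pixel's ray), 0 where there is no reading.
- cams.get_calibration(name): a dict with "fx", "fy", "cx", "cy" (pixels), "view" (4x4, takes a point from world to camera coordinates). Camera axes: x right, y down, z forward; pixel columns grow to the right and rows downward; lengths in m; the calibration is good to about 2 mm. A picture is of the moment at which its call begins: read the wrist's pose just before it. get_calibration takes no time and is no camera call; for the wrist camera it gives the pose at the moment of the call.
- workorder.hand_in(): hands the job in, once; it reports no verdict.
The state is a dict: "time_s": time; "qpos": joint angles; "joint_vel": joint speeds; "tau": joint torques, N m; "ee_pos": TCP position; "eef_rot": TCP orientation; "force": force on the tool from outside, world axes, zero at the start; "moment": the same for the moment, N m; "grip_width": finger opening in m.
Only numpy, scipy, OpenCV 4.12 (cv2) and the standard library are available. Lean on these libraries where they do the work, as an engineer would, in place of code of your own. Each camera call takes 0.05 s, during which the arm holds its last target. There are 200 camera calls.

## Working session

There is one attempt and no reset: what is moved stays moved. The work goes in short steps, Python scripts to look and compute and a shell command to move; the robot and the scene stay as the last step left them, time stands still between calls to the robot, and variables do not carry over. Pictures are saved under pics/ and viewed, about 12 in all and at most 16, crops included, and the job is handed in when it is done.

```bash
ls; mkdir -p pics; cat > h.py <<'E'
import numpy as np, cv2
from station import get_obs, cams, workorder
from scipy.spatial.transform import Rotation as Ro
def grab(n):
    c=cams.get_calibration(n); im,d=cams.camera(n); return im,d,c
def pts(d,c):
    v,u=np.mgrid[:d.shape[0],:d.shape[1]]
    P=np.stack([(u-c['cx'])/c['fx']*d,(v-c['cy'])/c['fy']*d,d,np.ones_like(d)],-1)
    return (P@np.linalg.inv(np.array(c['view'])).T)[...,:3]
def ray(c,u,v,z):
    T=np.linalg.inv(np.array(c['view'])); o=T[:3,3]; r=T[:3,:3]@[(u-c['cx'])/c['fx'],(v-c['cy'])/c['fy'],1]
    return o+r*(z-o[2])/r[2]
def save(n,im): cv2.imwrite('pics/'+n+'.png',cv2.cvtColor(im,cv2.COLOR_RGB2BGR))
E
python3 - <<'E'
from h import *
o=get_obs(); print({k:np.round(v,3) for k,v in o.items()})
print(Ro.from_euler('xyz',o['eef_rot']).as_matrix().round(2))
for n in ['scene','top']:
    im,d,c=grab(n); save(n+'0',im); np.savez(n+'0',im=im,d=d,view=c['view'],k=[c[q] for q in('fx','fy','cx','cy')]); print(n,np.linalg.inv(np.array(c['view'])).round(2).tolist(),c['fx'])
E
```

```text
pics
{'time_s': np.float64(0.0), 'qpos': array([-1.242,  0.3  ,  1.522, -0.   ,  1.321, -0.067]), 'joint_vel': array([-0.001, -0.001, -0.001, -0.001, -0.   , -0.   ]), 'tau': array([-0.0000e+00, -5.3180e+01, -3.5273e+01,  7.1000e-02,  2.4000e-02,
       -0.0000e+00]), 'ee_pos': array([ 0.212, -0.507,  0.224]), 'eef_rot': array([-1.571e+00,  1.000e-03, -1.175e+00]), 'force': array([ 0.306,  0.016, -0.184]), 'moment': array([-0.034, -0.025, -0.066]), 'grip_width': np.float64(0.094)}
[[ 0.39 -0.    0.92]
 [-0.92  0.    0.39]
 [-0.   -1.    0.  ]]
scene [[0.37, 0.57, -0.74, 1.2], [0.93, -0.21, 0.31, -0.27], [0.02, -0.8, -0.6, 0.71], [0.0, 0.0, 0.0, 1.0]] 389.9611653417479
top [[0.11, -0.97, 0.22, 0.23], [-0.99, -0.11, 0.02, 0.0], [0.0, -0.22, -0.98, 1.39], [0.0, 0.0, 0.0, 1.0]] 437.15623151765135
```

View pics/scene0.png

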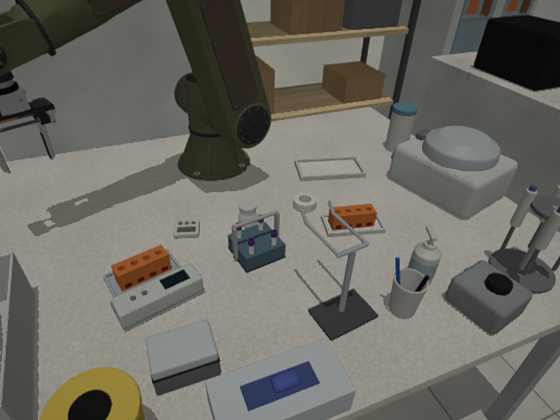

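View pics/top0.png

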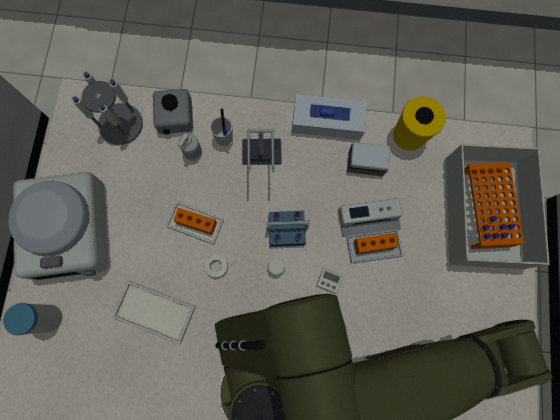

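The scene view shows the carrier at (257,240), the reader with its rack at (140,268), the small tray with its rack at (352,218) and the hook at (345,250). In the top view these are carrier (288,228), reader rack (377,243), tray rack (196,220) and hook (262,165). The large tray and the orange block in the grey bin are decoys.

```bash
cat >> h.py <<'E'
def rect(P,name,verbose=True):
    xy=P[:,:2]; (c,s,a)=cv2.minAreaRect((xy*1000).astype(np.float32))
    if s[0]>s[1]: s=s[::-1]; a=a-90   # a = angle of short side from world x
    a=(a+90)%180-90
    print(name,'c',np.round(c,1),'size',np.round(s,1),'short-axis ang',round(a,1),'z',np.round(np.percentile(P[:,2]*1000,[2,50,98]),1),'n',len(P)); return c,a
def hsv(im): return cv2.cvtColor(im,cv2.COLOR_RGB2HSV)
def orange(im): h=hsv(im); return (h[...,0]>5)&(h[...,0]<18)&(h[...,1]>150)&(h[...,2]>60)
def purple(im): h=hsv(im); return (h[...,0]>125)&(h[...,0]<165)&(h[...,1]>70)
def blobs(m,mn=15):
    n,l,s,c=cv2.connectedComponentsWithStats(m.astype(np.uint8)); return [(l==i,c[i],s[i,4]) for i in range(1,n) if s[i,4]>=mn]
E
python3 - <<'E'
from h import *
for n in ['top','scene']:
    f=np.load(n+'0.npz'); im,d=f['im'],f['d']; c=dict(zip(('fx','fy','cx','cy'),f['k'])); c['view']=f['view']; P=pts(d,c)
    for nm,fn in (('orange',orange),('purple',purple)):
        for m,ct,a in blobs(cv2.morphologyEx(fn(im).astype(np.uint8),cv2.MORPH_CLOSE,np.ones((9,9))) if nm=='orange' else fn(im),12):
            p=P[m&(d>0)]; t=np.percentile(p[:,2],95)
            print(n,ct.round(1)); rect(p[p[:,2]>t-.008] if nm=='orange' else p,nm)
            if nm=='purple': print('   ray@z.086',ray(c,*ct,.084).round(4))
    if n=='top':
        for nm,(u0,u1,v0,v1),(z0,z1) in (('bar',(255,320,200,260),(.100,.13)),('block',(260,320,200,260),(.03,.07)),('prong',(235,285,120,210),(.17,.24)),('hookbase',(235,285,120,210),(.004,.03)),('trayrim',(160,232,195,250),(.010,.02)),('bayrim',(340,410,225,270),(.010,.02)),('housing',(330,410,190,235),(.045,.065)),('timer',(310,350,260,295),(.01,.03)),('jar',(262,290,258,282),(.03,.08)),('roll',(200,232,250,285),(.01,.05)),('cup',(205,235,110,145),(.03,.2)),('pump',(175,205,130,162),(.03,.2)),('tipbox',(345,395,140,180),(.03,.1))):
            Q=P[v0:v1,u0:u1].reshape(-1,3); Q=Q[(Q[:,2]>z0)&(Q[:,2]<z1)]
            if len(Q)>5: rect(Q,nm)
            else: print(nm,len(Q))
E
```

```text
top [494.7 205.2]
orange c [ 552.9 -646.9] size [69.6 89.7] short-axis ang 53.8 z [ 94.4 106.3 112.3] n 235
top [194.6 220.5]
orange c [486.5 269.6] size [ 45.  124.8] short-axis ang -11.8 z [51.3 55.1 60.3] n 447
top [375.8 242.9]
orange c [ 480. -303.] size [ 43.9 124. ] short-axis ang 15.0 z [51.6 55.5 60.6] n 453
top [297.1 213.6]
purple c [535.3 -47.1] size [11.9 14.4] short-axis ang 35.2 z [80.2 85.  88.1] n 21
   ray@z.086 [ 0.5355 -0.0471  0.084 ]
top [276.2 214.2]
purple c [526.9  16.9] size [12.5 13.2] short-axis ang -86.9 z [81.1 84.4 89.5] n 20
   ray@z.086 [0.5262 0.0163 0.084 ]
top [493.  218.3]
purple c [ 582.8 -634.2] size [13.1 13.6] short-axis ang -86.7 z [ 90.8 106.2 111.9] n 30
   ray@z.086 [ 0.5881 -0.6449  0.084 ]
top [485.6 227. ]
purple c [ 553.9 -612.9] size [11.6 13.5] short-axis ang 37.1 z [100.1 107.  113.9] n 25
   ray@z.086 [ 0.5583 -0.6225  0.084 ]
top [502.9 226.3]
purple c [ 561.3 -664.9] size [11.8 14.9] short-axis ang -3.9 z [ 92.3 105.9 112.1] n 29
   ray@z.086 [ 0.5665 -0.675   0.084 ]
top [511.2 225.9]
purple c [ 565.4 -689.1] size [12.6 14.3] sh
[... 1955 characters left out ...]
.4]
orange c [-514.5 1557.4] size [10.4 64.3] short-axis ang 4.6 z [365.9 370.  374.1] n 19
scene [512.1   4.8]
orange c [-515.3 1840. ] size [17.4 70.8] short-axis ang -0.3 z [355.9 358.1 362.9] n 18
scene [352.  216.6]
orange c [660.8 112.7] size [ 8.5 61.8] short-axis ang -82.5 z [189.3 193.7 196.3] n 87
scene [141.1 267.3]
orange c [ 482.3 -304.7] size [ 45.6 122.5] short-axis ang 14.4 z [50.4 56.1 58.8] n 712
scene [273.5 232.8]
purple c [528.8  13.8] size [12.5 12.6] short-axis ang 69.6 z [73.7 84.3 87.6] n 40
   ray@z.086 [0.5326 0.0123 0.084 ]
scene [250.7 241.3]
purple c [538.8 -49.6] size [12.4 13.3] short-axis ang 66.6 z [73.9 84.6 87.8] n 43
   ray@z.086 [ 0.5421 -0.0505  0.084 ]
```

The four tube caps, both racks, the bar, the hook and the trays come out of the depth at plausible heights: racks 55 mm, caps 85, bar top 117, prongs 194. Next I work out the wrist camera's offset and the first move.

```bash
cat >> h.py <<'E'
def go(x,y,z,yaw,label=''):
    "shift in tool axes (m) and spin (deg) from the present pose to world x,y,z (m), yaw (deg)"
    o=get_obs(); R=Ro.from_euler('xyz',o['eef_rot']); s=R.inv().apply(np.array([x,y,z])-o['ee_pos'])
    xa=R.as_matrix()[:,0]; cur=np.degrees(np.arctan2(xa[1],xa[0])); sp=-((yaw-cur+180)%360-180)
    print(label,'tool x,y,z',s.round(4),'spin',round(sp,1),'| from',o['ee_pos'].round(4),'yaw',round(cur,1),'t',round(float(o['time_s']),1),'w',round(float(o['grip_width']),4),'q6',round(float(o['qpos'][5]),2))
E
python3 - <<'E'
from h import *
o=get_obs(); c=cams.get_calibration('wrist'); T=np.linalg.inv(np.array(c['view'])); R=Ro.from_euler('xyz',o['eef_rot']).as_matrix()
print('cam in tool',(R.T@(T[:3,3]-o['ee_pos'])).round(3)); print((R.T@T[:3,:3]).round(2),c['fx'])
go(.43,-.03,.30,-81.6)
E
```

```text
cam in tool [ 0.001 -0.16   0.083]
[[ 1.   -0.   -0.  ]
 [ 0.   -0.28  0.96]
 [-0.   -0.96 -0.28]] 342.41212992938813
 tool x,y,z [-0.3564 -0.0757  0.3852] spin 14.3 | from [ 0.212  -0.5073  0.2239] yaw -67.3 t 0.1 w 0.0936 q6 -0.07
```

```bash
python3 - <<'E'
from h import *
go(.51,-.02,.25,-81.6)
E
R='{"fingers":0.0,"x":-0.330,"y":-0.026,"z":0.465,"spin":14.3}'; echo $R >/dev/null
python3 -m handwheel '[{"fingers":0,"x":-0.337,"y":-0.026,"z":0.463,"spin":14.3},{"fingers":0,"x":-0.337,"y":-0.026,"z":0.463,"spin":14.3},{"fingers":0,"x":-0.337,"y":-0.026,"z":0.463,"spin":14.3},{"fingers":0,"x":-0.337,"y":-0.026,"z":0.463,"spin":14.3},{"fingers":0,"x":-0.337,"y":-0.026,"z":0.463,"spin":14.3},{"fingers":0,"x":-0.337,"y":-0.026,"z":0.463,"spin":14.3},{"fingers":0,"x":-0.337,"y":-0.026,"z":0.463,"spin":14.3},{"fingers":0,"x":-0.337,"y":-0.026,"z":0.463,"spin":14.3},{"fingers":0,"x":-0.337,"y":-0.026,"z":0.463,"spin":14.3},{"fingers":0,"x":-0.337,"y":-0.026,"z":0.463,"spin":14.3}]' 20
```

```text
tool x,y,z [-0.3347 -0.0257  0.4629] spin 14.3 | from [ 0.212  -0.5073  0.2239] yaw -67.3 t 0.1 w 0.0936 q6 -0.07
time_s: 1.1
ee_pos: [0.4715, -0.0793, 0.2472]
eef_rot: [-1.571, -0.0, -1.425]
force: [1.4, -1.5, -0.2]
grip_width: 0.0469
```

```bash
python3 - <<'E'
from h import *
go(.51,-.02,.25,-81.6)
E
python3 -m handwheel '[{"fingers":-0.15,"x":-0.053,"y":-0.003,"z":0.047,"spin":0},{"fingers":-0.15,"x":-0.053,"y":-0.003,"z":0.047,"spin":0},{"fingers":-0.15,"x":-0.053,"y":-0.003,"z":0.047,"spin":0},{"fingers":-0.15,"x":-0.053,"y":-0.003,"z":0.047,"spin":0},{"fingers":-0.15,"x":-0.053,"y":-0.003,"z":0.047,"spin":0},{"fingers":-0.15,"x":-0.053,"y":-0.003,"z":0.047,"spin":0},{"fingers":-0.15,"x":-0.053,"y":-0.003,"z":0.047,"spin":0},{"fingers":-0.15,"x":-0.053,"y":-0.003,"z":0.047,"spin":0},{"fingers":-0.15,"x":-0.053,"y":-0.003,"z":0.047,"spin":0},{"fingers":-0.15,"x":-0.053,"y":-0.003,"z":0.047,"spin":0}]'
cat > look.py <<'E'
from h import *
import sys
n=sys.argv[1]; im,d,c=grab('wrist'); save(n,im); P=pts(d,c); np.savez(n,im=im,d=d,P=P)
for m,ct,a in blobs(purple(im),40):
    p=P[m&(d>0)]; t=np.percentile(p[:,2],90); q=p[p[:,2]>t-.005]
    (cc,r)=cv2.minEnclosingCircle((q[:,:2]*1000).astype(np.float32)); print('cap px',ct.round(),'top c',np.round(cc,1),'r',round(r,1),'z',round(t*1000,1))
for m,ct,a in blobs(cv2.morphologyEx(orange(im).astype(np.uint8),cv2.MORPH_CLOSE,np.ones((25,25))),800):
    p=P[m&(d>0)]; p=p[p[:,2]<.07]; t=np.percentile(p[:,2],85); q=p[abs(p[:,2]-t)<.006]; print(ct.round()); rect(q,'rack top')
E
python3 look.py w1
```

```text
tool x,y,z [-0.053  -0.0028  0.0468] spin -0.0 | from [ 0.4715 -0.0793  0.2472] yaw -81.6 t 1.1 w 0.0469 q6 1.18
time_s: 2.1
ee_pos: [0.5096, -0.0221, 0.2501]
eef_rot: [-1.571, -0.0, -1.425]
force: [0.1, -0.5, 0.3]
grip_width: 0.0404
cap px [308. 170.] top c [537.8 -47.6] r 7.8 z 86.7
cap px [242. 170.] top c [528.5  15. ] r 7.8 z 86.6
cap px [245. 235.] top c [461.2   4.7] r 7.7 z 86.3
cap px [307. 234.] top c [471.3 -58.2] r 7.4 z 86.3
[ 38. 172.]
rack top c [482.5 240.4] size [45.2 67.7] short-axis ang -11.3 z [50.7 55.4 57.1] n 2345
[506. 241.]
rack top c [ 479.2 -294.1] size [ 45.5 104.1] short-axis ang 14.7 z [50.9 55.5 57. ] n 3201
```

View pics/w1.png

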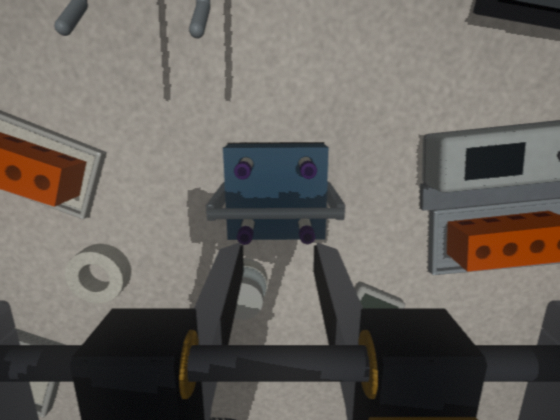

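The wrist view shows the caps at (308,170), (242,170), (245,235) and (307,234), with the bar crossing between them at row 212. All are upright, and the two views agree to about 2 mm. I'll grip the right-hand far tube A first.

```bash
python3 - <<'E'
from h import *
go(.5365,-.0473,.077,-81.6)
E
```

```text
tool x,y,z [0.0288 0.1731 0.0229] spin -0.0 | from [ 0.5096 -0.0221  0.2501] yaw -81.6 t 2.1 w 0.0402 q6 1.31
```

```bash

python3 -m handwheel '[{"fingers":-0.15,"x":0.029,"y":0.0,"z":0.023,"spin":0},{"fingers":-0.15,"x":0.029,"y":0.05,"z":0.023,"spin":0},{"fingers":-0.15,"x":0.029,"y":0.1,"z":0.023,"spin":0},{"fingers":-0.15,"x":0.029,"y":0.14,"z":0.023,"spin":0},{"fingers":-0.15,"x":0.029,"y":0.173,"z":0.023,"spin":0},{"fingers":-0.15,"x":0.029,"y":0.173,"z":0.023,"spin":0},{"fingers":-0.8,"x":0.029,"y":0.173,"z":0.023,"spin":0},{"fingers":-0.8,"x":0.029,"y":0.173,"z":0.023,"spin":0},{"fingers":-0.8,"x":0.029,"y":0.173,"z":0.023,"spin":0},{"fingers":-0.8,"x":0.029,"y":0.173,"z":0.023,"spin":0}]' 15
python3 - <<'E'
from h import *
go(.5365,-.0473,.077,-81.6)
E
```

```text
time_s: 3.15
ee_pos: [0.5373, -0.0474, 0.0784]
eef_rot: [-1.569, -0.001, -1.424]
force: [-0.1, -0.7, 3.9]
grip_width: 0.0155
 tool x,y,z [-0.0003  0.0014 -0.0008] spin -0.0 | from [ 0.5373 -0.0474  0.0784] yaw -81.6 t 3.1 w 0.0155 q6 1.27
```

```bash

python3 -m handwheel '[{"fingers":-0.8,"x":0,"y":-0.05,"z":0,"spin":0},{"fingers":-0.8,"x":0,"y":-0.1,"z":0,"spin":0},{"fingers":-0.8,"x":0,"y":-0.13,"z":0,"spin":0},{"fingers":-0.8,"x":-0.045,"y":-0.13,"z":-0.004,"spin":-8.5},{"fingers":-0.8,"x":-0.09,"y":-0.13,"z":-0.008,"spin":-17},{"fingers":-0.8,"x":-0.135,"y":-0.13,"z":-0.012,"spin":-25.5},{"fingers":-0.8,"x":-0.18,"y":-0.13,"z":-0.017,"spin":-34},{"fingers":-0.8,"x":-0.225,"y":-0.13,"z":-0.021,"spin":-42.5},{"fingers":-0.8,"x":-0.264,"y":-0.13,"z":-0.025,"spin":-51},{"fingers":-0.8,"x":-0.264,"y":-0.13,"z":-0.025,"spin":-59.5}]'
python3 -m handwheel '[{"fingers":-0.8,"x":0,"y":0,"z":0,"spin":-8.5},{"fingers":-0.8,"x":0,"y":0,"z":0,"spin":-10.3},{"fingers":-0.8,"x":0,"y":0,"z":0,"spin":-10.3},{"fingers":-0.8,"x":0,"y":0,"z":0,"spin":-10.3},{"fingers":-0.8,"x":0,"y":0,"z":0,"spin":-10.3},{"fingers":-0.8,"x":0,"y":0,"z":0,"spin":-10.3},{"fingers":-0.8,"x":0,"y":0,"z":0,"spin":-10.3},{"fingers":-0.8,"x":0,"y":0,"z":0,"spin":-10.3},{"fingers":-0.8,"x":0,"y":0,"z":0,"spin":-10.3},{"fingers":-0.8,"x":0,"y":0,"z":0,"spin":-10.3}]'
python3 look.py w2; python3 -c "
from h import *
go(.474,.211,.207,-11.8)"
```

```text
time_s: 4.15
ee_pos: [0.4722, 0.2138, 0.2077]
eef_rot: [-1.57, -0.0, -0.376]
force: [0.7, -0.1, 0.9]
grip_width: 0.0157
time_s: 5.15
ee_pos: [0.4734, 0.2102, 0.2071]
eef_rot: [-1.571, 0.0, -0.206]
force: [0.2, 0.4, 0.3]
grip_width: 0.0155
cap px [278. 273.] top c [473.9 210.6] r 7.8 z 214.5
cap px [303. 392.] top c [458.9   6.6] r 7.9 z 86.2
[280. 125.]
rack top c [488.1 269.6] size [ 43.3 123.7] short-axis ang -11.4 z [53.9 55.5 57. ] n 5944
 tool x,y,z [0.0004 0.0001 0.0009] spin -0.0 | from [0.4734 0.2102 0.2071] yaw -11.8 t 5.2 w 0.0162 q6 0.55
```

View pics/w2.png

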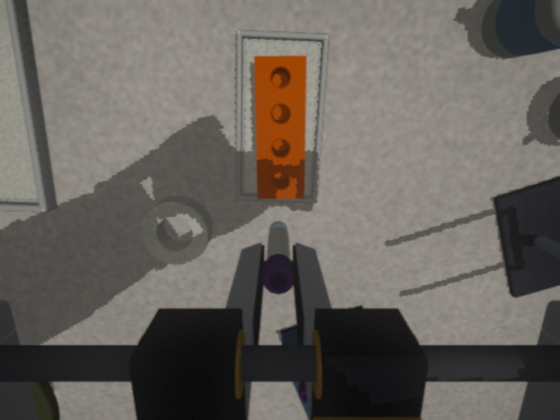

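The held tube hangs straight, with its cap at (278,273). The rack pockets show at rows 77, 113, 147 and 180 of column 280.

```bash
python3 -c "
from h import *
c=cams.get_calibration('wrist')
for v in (77,113,147,180): print(ray(c,280,v,.0555).round(4))
t=np.radians(11.5)
for k in (45,15,-15,-45): print(k,488.1+k*np.sin(t),269.6+k*np.cos(t))
t=.045
go(.4881+.045*.1994,.2696+.045*.98-.000,.0835,-11.5)
"
```

```text
[0.497  0.3139 0.0555]
[0.491  0.2849 0.0555]
[0.485  0.256  0.0555]
[0.4788 0.2263 0.0555]
45 497.0715570487739 313.69661170793734
15 491.090519016258 284.29887056931244
-15 485.10948098374206 254.90112943068758
-45 479.12844295122613 225.50338829206268
 tool x,y,z [0.0019 0.1236 0.1062] spin -0.3 | from [0.4734 0.2102 0.2071] yaw -11.8 t 5.2 w 0.0162 q6 0.55
```

```bash

python3 -m handwheel '[{"fingers":-0.8,"x":0.002,"y":0,"z":0.05,"spin":0},{"fingers":-0.8,"x":0.002,"y":0,"z":0.1,"spin":0},{"fingers":-0.8,"x":0.002,"y":0.04,"z":0.106,"spin":0},{"fingers":-0.8,"x":0.002,"y":0.065,"z":0.106,"spin":0},{"fingers":-0.8,"x":0.002,"y":0.067,"z":0.106,"spin":0},{"fingers":-0.8,"x":0.002,"y":0.085,"z":0.106,"spin":0},{"fingers":-0.8,"x":0.002,"y":0.105,"z":0.106,"spin":0},{"fingers":-0.8,"x":0.002,"y":0.123,"z":0.106,"spin":0},{"fingers":-0.8,"x":0.002,"y":0.123,"z":0.106,"spin":0},{"fingers":-0.8,"x":0.002,"y":0.123,"z":0.106,"spin":0}]'
python3 -c "
from h import *
go(.497,.3137,.0835,-11.5)
go(.4965,.3135,.19,-81.6)"
```

```text
time_s: 6.2
ee_pos: [0.4977, 0.3136, 0.0856]
eef_rot: [-1.57, -0.001, -0.207]
force: [-0.4, -0.6, -0.5]
grip_width: 0.0159
 tool x,y,z [-0.0007  0.0021 -0.    ] spin -0.3 | from [0.4977 0.3136 0.0856] yaw -11.8 t 6.2 w 0.0159 q6 0.71
 tool x,y,z [-0.0011 -0.1044 -0.0002] spin 69.8 | from [0.4977 0.3136 0.0856] yaw -11.8 t 6.2 w 0.0159 q6 0.71
```

```bash

python3 -m handwheel '[{"fingers":-0.8,"x":0,"y":0.002,"z":0,"spin":0},{"fingers":-0.15,"x":0,"y":0.002,"z":0,"spin":0},{"fingers":-0.15,"x":0,"y":0.002,"z":0,"spin":0},{"fingers":-0.15,"x":0,"y":0.001,"z":0,"spin":0},{"fingers":-0.15,"x":0,"y":-0.04,"z":0,"spin":0},{"fingers":-0.15,"x":0,"y":-0.09,"z":0,"spin":0},{"fingers":-0.15,"x":0,"y":-0.115,"z":0,"spin":0},{"fingers":-0.15,"x":0.015,"y":-0.115,"z":-0.048,"spin":8.5},{"fingers":-0.15,"x":0.03,"y":-0.115,"z":-0.095,"spin":17},{"fingers":-0.15,"x":0.045,"y":-0.115,"z":-0.142,"spin":25.5}]'
python3 -c "
from h import *
go(.5275,.016,.20,-81.6)"
```

```text
time_s: 7.2
ee_pos: [0.5119, 0.1638, 0.1995]
eef_rot: [-1.57, -0.0, -0.657]
force: [1.5, -0.8, -0.1]
grip_width: 0.0399
 tool x,y,z [ 0.1026 -0.0005 -0.1076] spin 44.0 | from [0.5119 0.1638 0.1995] yaw -37.6 t 7.2 w 0.0399 q6 0.9
```

```bash

python3 -m handwheel '[{"fingers":-0.15,"x":0.034,"y":0,"z":-0.036,"spin":8.5},{"fingers":-0.15,"x":0.068,"y":0,"z":-0.072,"spin":17},{"fingers":-0.15,"x":0.102,"y":0,"z":-0.110,"spin":25.5},{"fingers":-0.15,"x":0.102,"y":0,"z":-0.110,"spin":34},{"fingers":-0.15,"x":0.102,"y":0,"z":-0.110,"spin":42.5},{"fingers":-0.15,"x":0.102,"y":0,"z":-0.110,"spin":44.3},{"fingers":-0.15,"x":0.102,"y":0.045,"z":-0.110,"spin":44.3},{"fingers":-0.15,"x":0.102,"y":0.09,"z":-0.110,"spin":44.3},{"fingers":-0.15,"x":0.102,"y":0.124,"z":-0.110,"spin":44.3},{"fingers":-0.15,"x":0.102,"y":0.124,"z":-0.110,"spin":44.3}]'
python3 look.py w3
python3 -c "
from h import *
go(.5275,.016,.077,-81.6)"
```

```text
time_s: 8.2
ee_pos: [0.5243, 0.0161, 0.0715]
eef_rot: [-1.578, 0.001, -1.425]
force: [0.1, -0.4, 0.6]
grip_width: 0.0396
cap px [279. 275.] top c [528.3  15.3] r 8.2 z 86.2
cap px [280. 401.] top c [459.1   4.9] r 6.6 z 86.4
 tool x,y,z [ 0.0003 -0.0026  0.0016] spin -0.0 | from [0.5258 0.016  0.0744] yaw -81.6 t 8.2 w 0.04 q6 1.39
```

```bash

python3 -m handwheel '[{"fingers":-0.15,"x":0,"y":-0.002,"z":0.001,"spin":0},{"fingers":-0.8,"x":0,"y":-0.002,"z":0.001,"spin":0},{"fingers":-0.8,"x":0,"y":-0.002,"z":0.001,"spin":0},{"fingers":-0.8,"x":0,"y":-0.002,"z":0.001,"spin":0},{"fingers":-0.8,"x":0,"y":-0.002,"z":0.001,"spin":0},{"fingers":-0.8,"x":0,"y":-0.052,"z":0.001,"spin":0},{"fingers":-0.8,"x":0,"y":-0.102,"z":0.001,"spin":0},{"fingers":-0.8,"x":0,"y":-0.132,"z":0.001,"spin":0},{"fingers":-0.8,"x":-0.045,"y":-0.132,"z":0.002,"spin":-8.5},{"fingers":-0.8,"x":-0.09,"y":-0.132,"z":0.003,"spin":-17}]'
python3 -c "
from h import *
go(.491,.2845,.207,-11.8)"
```

```text
time_s: 9.25
ee_pos: [0.5165, 0.1059, 0.2083]
eef_rot: [-1.569, -0.001, -1.125]
force: [0.9, 0.4, -0.7]
grip_width: 0.0157
 tool x,y,z [-0.1721  0.0013  0.0541] spin -52.6 | from [0.5165 0.1059 0.2083] yaw -64.4 t 9.2 w 0.0157 q6 1.26
```

```bash

python3 -m handwheel '[{"fingers":-0.8,"x":-0.04,"y":0,"z":0.012,"spin":-8.5},{"fingers":-0.8,"x":-0.08,"y":0,"z":0.025,"spin":-17},{"fingers":-0.8,"x":-0.12,"y":0,"z":0.038,"spin":-25.5},{"fingers":-0.8,"x":-0.16,"y":0,"z":0.05,"spin":-34},{"fingers":-0.8,"x":-0.170,"y":0,"z":0.053,"spin":-42.5},{"fingers":-0.8,"x":-0.170,"y":0,"z":0.053,"spin":-52},{"fingers":-0.8,"x":-0.170,"y":0.04,"z":0.053,"spin":-52},{"fingers":-0.8,"x":-0.170,"y":0.06,"z":0.053,"spin":-52},{"fingers":-0.8,"x":-0.170,"y":0.06,"z":0.053,"spin":-52},{"fingers":-0.8,"x":-0.170,"y":0.06,"z":0.053,"spin":-52}]'
python3 look.py w4
python3 -c "
from h import *
go(.491,.2845,.0825,-11.8)
go(.4602,.0052,.20,-81.6)"
```

```text
time_s: 10.25
ee_pos: [0.4916, 0.2819, 0.1479]
eef_rot: [-1.57, -0.0, -0.22]
force: [-0.0, 0.1, 0.9]
grip_width: 0.016
cap px [276. 185.] top c [497.9 313.6] r 7.8 z 90.4
cap px [278. 274.] top c [491.7 282.4] r 8.2 z 156.2
[276. 200.]
rack top c [491.7 288.1] size [43.2 87. ] short-axis ang -11.5 z [53.6 55.5 56.9] n 3984
 tool x,y,z [-0.0015  0.066   0.0022] spin -0.8 | from [0.4919 0.282  0.1485] yaw -12.6 t 10.3 w 0.0159 q6 0.68
 tool x,y,z [ 0.0297 -0.0517 -0.277 ] spin 69.0 | from [0.4919 0.282  0.1485] yaw -12.6 t 10.3 w 0.0159 q6 0.68
```

```bash

python3 -m handwheel '[{"fingers":-0.8,"x":-0.001,"y":0.002,"z":0.002,"spin":0},{"fingers":-0.8,"x":-0.001,"y":0.022,"z":0.002,"spin":0},{"fingers":-0.8,"x":-0.001,"y":0.042,"z":0.002,"spin":0},{"fingers":-0.8,"x":-0.001,"y":0.06,"z":0.002,"spin":0},{"fingers":-0.8,"x":-0.001,"y":0.067,"z":0.002,"spin":0},{"fingers":-0.8,"x":-0.001,"y":0.067,"z":0.002,"spin":0},{"fingers":-0.15,"x":-0.001,"y":0.067,"z":0.002,"spin":0},{"fingers":-0.15,"x":-0.001,"y":0.067,"z":0.002,"spin":0},{"fingers":-0.15,"x":-0.001,"y":0.066,"z":0.002,"spin":0},{"fingers":-0.15,"x":-0.001,"y":0.02,"z":0.002,"spin":0}]'
python3 -c "
from h import *
go(.491,.2845,.0825,-11.8)
go(.460,.0052,.20,-81.6)"
```

```text
time_s: 11.3
ee_pos: [0.4887, 0.2828, 0.1231]
eef_rot: [-1.577, 0.007, -0.22]
force: [-0.2, 0.4, 1.4]
grip_width: 0.0394
 tool x,y,z [0.0022 0.0406 0.0024] spin -0.8 | from [0.4887 0.2828 0.1231] yaw -12.6 t 11.3 w 0.0394 q6 0.68
 tool x,y,z [ 0.0322 -0.0755 -0.2776] spin 69.0 | from [0.4887 0.2828 0.1231] yaw -12.6 t 11.3 w 0.0394 q6 0.68
```

```bash

python3 -m handwheel '[{"fingers":-0.15,"x":0,"y":-0.045,"z":0,"spin":0},{"fingers":-0.15,"x":0.005,"y":-0.076,"z":-0.03,"spin":8.5},{"fingers":-0.15,"x":0.010,"y":-0.076,"z":-0.078,"spin":17},{"fingers":-0.15,"x":0.015,"y":-0.076,"z":-0.126,"spin":25.5},{"fingers":-0.15,"x":0.02,"y":-0.076,"z":-0.174,"spin":34},{"fingers":-0.15,"x":0.025,"y":-0.076,"z":-0.222,"spin":42.5},{"fingers":-0.15,"x":0.031,"y":-0.076,"z":-0.270,"spin":51},{"fingers":-0.15,"x":0.031,"y":-0.076,"z":-0.279,"spin":59.5},{"fingers":-0.15,"x":0.031,"y":-0.076,"z":-0.279,"spin":68},{"fingers":-0.15,"x":0.031,"y":-0.076,"z":-0.279,"spin":69}]'
python3 look.py w5
python3 -c "
from h import *
go(.460,.0052,.077,-81.6)"
```

```text
time_s: 12.3
ee_pos: [0.4601, 0.0044, 0.2035]
eef_rot: [-1.57, -0.0, -1.429]
force: [0.3, 0.9, 0.1]
grip_width: 0.0396
cap px [277. 204.] top c [462.8   5.1] r 7.8 z 86.4
cap px [354. 203.] top c [472.4 -60.5] r 7.6 z 86.3
[ 38. 138.]
rack top c [480.9 233.5] size [44.7 53.2] short-axis ang -11.6 z [50.6 55.4 57. ] n 2628
[534. 219.]
rack top c [ 468.8 -256.4] size [26.4 44.9] short-axis ang -74.8 z [49.9 55.3 56.9] n 1088
 tool x,y,z [-4.000e-04  1.264e-01 -1.000e-04] spin 0.0 | from [0.4601 0.0048 0.2034] yaw -81.6 t 12.3 w 0.04 q6 1.36
```

```bash

python3 -m handwheel '[{"fingers":-0.15,"x":0,"y":0.05,"z":0.001,"spin":0},{"fingers":-0.15,"x":0,"y":0.095,"z":0.001,"spin":0},{"fingers":-0.15,"x":0,"y":0.126,"z":0.001,"spin":0},{"fingers":-0.15,"x":0,"y":0.126,"z":0.001,"spin":0},{"fingers":-0.8,"x":0,"y":0.126,"z":0.001,"spin":0},{"fingers":-0.8,"x":0,"y":0.126,"z":0.001,"spin":0},{"fingers":-0.8,"x":0,"y":0.126,"z":0.001,"spin":0},{"fingers":-0.8,"x":0,"y":0.126,"z":0.001,"spin":0},{"fingers":-0.8,"x":0,"y":0.08,"z":0.001,"spin":0},{"fingers":-0.8,"x":0,"y":0.03,"z":0.001,"spin":0}]'
python3 -c "
from h import *
go(.4853,.255,.207,-11.8)"
```

```text
time_s: 13.35
ee_pos: [0.4603, 0.0051, 0.174]
eef_rot: [-1.573, 0.001, -1.424]
force: [1.5, 1.0, -0.2]
grip_width: 0.0159
 tool x,y,z [-0.2436 -0.033   0.0611] spin -69.8 | from [0.4603 0.0051 0.174 ] yaw -81.6 t 13.3 w 0.0159 q6 1.36
```

```bash

python3 -m handwheel '[{"fingers":-0.8,"x":0,"y":-0.037,"z":0,"spin":-8.5},{"fingers":-0.8,"x":-0.045,"y":-0.037,"z":0.011,"spin":-17},{"fingers":-0.8,"x":-0.09,"y":-0.037,"z":0.022,"spin":-25.5},{"fingers":-0.8,"x":-0.135,"y":-0.037,"z":0.034,"spin":-34},{"fingers":-0.8,"x":-0.18,"y":-0.037,"z":0.045,"spin":-42.5},{"fingers":-0.8,"x":-0.225,"y":-0.037,"z":0.056,"spin":-51},{"fingers":-0.8,"x":-0.244,"y":-0.037,"z":0.061,"spin":-59.5},{"fingers":-0.8,"x":-0.244,"y":-0.037,"z":0.061,"spin":-68},{"fingers":-0.8,"x":-0.244,"y":-0.01,"z":0.061,"spin":-70},{"fingers":-0.8,"x":-0.244,"y":0.023,"z":0.061,"spin":-70}]'
python3 look.py w6
python3 -c "
from h import *
go(.4853,.255,.0825,-11.6)"
```

```text
time_s: 14.35
ee_pos: [0.4864, 0.2559, 0.151]
eef_rot: [-1.569, -0.003, -0.2]
force: [-0.5, -0.3, -1.0]
grip_width: 0.0159
cap px [276. 145.] top c [497.7 313.4] r 7.8 z 90.3
cap px [276. 189.] top c [491.9 284. ] r 7.9 z 90.4
cap px [278. 273.] top c [486.5 256.4] r 8.3 z 158.4
[276. 183.]
rack top c [489.1 274.3] size [ 43.6 114.9] short-axis ang -11.5 z [54.  55.5 57. ] n 5612
 tool x,y,z [0.0013 0.0622 0.0007] spin 0.0 | from [0.4841 0.2547 0.1447] yaw -11.6 t 14.4 w 0.0159 q6 0.62
```

```bash

python3 -m handwheel '[{"fingers":-0.8,"x":0,"y":0.002,"z":0.0005,"spin":0},{"fingers":-0.8,"x":0,"y":0.015,"z":0.0005,"spin":0},{"fingers":-0.8,"x":0,"y":0.035,"z":0.0005,"spin":0},{"fingers":-0.8,"x":0,"y":0.055,"z":0.0005,"spin":0},{"fingers":-0.8,"x":0,"y":0.066,"z":0.0005,"spin":0},{"fingers":-0.8,"x":0,"y":0.066,"z":0.0005,"spin":0},{"fingers":-0.15,"x":0,"y":0.066,"z":0.0005,"spin":0},{"fingers":-0.15,"x":0,"y":0.066,"z":0.0005,"spin":0},{"fingers":-0.15,"x":0,"y":0.065,"z":0.0005,"spin":0},{"fingers":-0.15,"x":0,"y":0.02,"z":0.0005,"spin":0}]'
python3 -c "
from h import *
go(.4712,-.0585,.20,-81.6)"
```

```text
time_s: 15.4
ee_pos: [0.484, 0.2549, 0.1267]
eef_rot: [-1.576, 0.007, -0.203]
force: [0.5, -0.3, 0.6]
grip_width: 0.0395
 tool x,y,z [ 0.0501 -0.0722 -0.3099] spin 70.0 | from [0.484  0.2549 0.1267] yaw -11.6 t 15.4 w 0.0395 q6 0.62
```

```bash

python3 -m handwheel '[{"fingers":-0.15,"x":0,"y":-0.045,"z":0,"spin":0},{"fingers":-0.15,"x":0.007,"y":-0.074,"z":-0.04,"spin":8.5},{"fingers":-0.15,"x":0.014,"y":-0.074,"z":-0.088,"spin":17},{"fingers":-0.15,"x":0.021,"y":-0.074,"z":-0.136,"spin":25.5},{"fingers":-0.15,"x":0.028,"y":-0.074,"z":-0.184,"spin":34},{"fingers":-0.15,"x":0.036,"y":-0.074,"z":-0.232,"spin":42.5},{"fingers":-0.15,"x":0.044,"y":-0.074,"z":-0.280,"spin":51},{"fingers":-0.15,"x":0.050,"y":-0.074,"z":-0.31,"spin":59.5},{"fingers":-0.15,"x":0.050,"y":-0.074,"z":-0.31,"spin":68},{"fingers":-0.15,"x":0.050,"y":-0.074,"z":-0.31,"spin":70}]'
python3 look.py w7
python3 -c "
from h import *
go(.4715,-.0585,.077,-81.6)"
```

```text
time_s: 16.4
ee_pos: [0.4725, -0.0589, 0.2046]
eef_rot: [-1.57, -0.0, -1.432]
force: [-0.3, -0.6, 0.7]
grip_width: 0.0398
cap px [279. 207.] top c [472.7 -60.6] r 7.7 z 86.4
[ 10. 147.]
rack top c [477.6 208.2] size [ 9.4 43. ] short-axis ang 89.0 z [27.7 32.5 38.8] n 339
[504. 218.]
rack top c [ 477.  -287.1] size [44.7 89.4] short-axis ang 14.6 z [50.7 55.5 57. ] n 3749
 tool x,y,z [-1.000e-04  1.277e-01 -1.100e-03] spin -0.3 | from [ 0.4725 -0.0585  0.2047] yaw -81.9 t 16.4 w 0.0401 q6 1.23
```

```bash

python3 -m handwheel '[{"fingers":-0.15,"x":0.001,"y":0.05,"z":0,"spin":0},{"fingers":-0.15,"x":0.001,"y":0.095,"z":0,"spin":0},{"fingers":-0.15,"x":0.001,"y":0.127,"z":0,"spin":0},{"fingers":-0.15,"x":0.001,"y":0.127,"z":0,"spin":0},{"fingers":-0.8,"x":0.001,"y":0.127,"z":0,"spin":0},{"fingers":-0.8,"x":0.001,"y":0.127,"z":0,"spin":0},{"fingers":-0.8,"x":0.001,"y":0.127,"z":0,"spin":0},{"fingers":-0.8,"x":0.001,"y":0.127,"z":0,"spin":0},{"fingers":-0.8,"x":0.001,"y":0.08,"z":0,"spin":0},{"fingers":-0.8,"x":0.001,"y":0.03,"z":0,"spin":0}]'
python3 -c "
from h import *
go(.4793,.2255,.207,-11.6)"
```

```text
time_s: 17.45
ee_pos: [0.4719, -0.0587, 0.175]
eef_rot: [-1.573, 0.001, -1.425]
force: [0.3, 1.0, 1.1]
grip_width: 0.0159
 tool x,y,z [-0.2802 -0.0318  0.0486] spin -70.0 | from [ 0.4719 -0.0587  0.175 ] yaw -81.6 t 17.4 w 0.0159 q6 1.22
```

```bash

python3 -m handwheel '[{"fingers":-0.8,"x":0,"y":-0.037,"z":0,"spin":-8.5},{"fingers":-0.8,"x":-0.045,"y":-0.037,"z":0.008,"spin":-17},{"fingers":-0.8,"x":-0.09,"y":-0.037,"z":0.016,"spin":-25.5},{"fingers":-0.8,"x":-0.135,"y":-0.037,"z":0.024,"spin":-34},{"fingers":-0.8,"x":-0.18,"y":-0.037,"z":0.032,"spin":-42.5},{"fingers":-0.8,"x":-0.225,"y":-0.037,"z":0.04,"spin":-51},{"fingers":-0.8,"x":-0.270,"y":-0.037,"z":0.048,"spin":-59.5},{"fingers":-0.8,"x":-0.280,"y":-0.037,"z":0.0485,"spin":-68},{"fingers":-0.8,"x":-0.280,"y":0,"z":0.0485,"spin":-70},{"fingers":-0.8,"x":-0.280,"y":0.01,"z":0.0485,"spin":-70}]'
python3 look.py w8
python3 -c "
from h import *
go(.4793,.2255,.0825,-11.6)"
```

```text
time_s: 18.45
ee_pos: [0.4786, 0.2252, 0.1617]
eef_rot: [-1.573, 0.003, -0.202]
force: [-0.1, -0.5, -0.6]
grip_width: 0.0162
cap px [279.  94.] top c [497.3 313. ] r 7.6 z 90.4
cap px [279. 141.] top c [491.3 284.1] r 7.8 z 90.4
cap px [281. 178.] top c [487.9 258.7] r 7.7 z 90.3
cap px [278. 276.] top c [478.4 224. ] r 8.2 z 169.2
[279. 148.]
rack top c [488.1 269.6] size [ 43.5 123.1] short-axis ang -11.4 z [54.  55.5 56.9] n 7137
 tool x,y,z [0.0008 0.079  0.001 ] spin -0.1 | from [0.4786 0.2248 0.1615] yaw -11.7 t 18.5 w 0.0158 q6 0.57
```

```bash

python3 -m handwheel '[{"fingers":-0.8,"x":0.001,"y":0.01,"z":0.0012,"spin":0},{"fingers":-0.8,"x":0.001,"y":0.03,"z":0.0012,"spin":0},{"fingers":-0.8,"x":0.001,"y":0.05,"z":0.0012,"spin":0},{"fingers":-0.8,"x":0.001,"y":0.07,"z":0.0012,"spin":0},{"fingers":-0.8,"x":0.001,"y":0.080,"z":0.0012,"spin":0},{"fingers":-0.8,"x":0.001,"y":0.080,"z":0.0012,"spin":0},{"fingers":-0.15,"x":0.001,"y":0.080,"z":0.0012,"spin":0},{"fingers":-0.15,"x":0.001,"y":0.080,"z":0.0012,"spin":0},{"fingers":-0.15,"x":0.001,"y":0.079,"z":0.0012,"spin":0},{"fingers":-0.15,"x":0.001,"y":0.035,"z":0.0012,"spin":0}]'
python3 -m handwheel '[{"fingers":-0.15,"x":0,"y":-0.05,"z":0,"spin":0},{"fingers":-0.15,"x":0,"y":-0.09,"z":0,"spin":0},{"fingers":-0.15,"x":0,"y":-0.09,"z":-0.045,"spin":-8.5},{"fingers":-0.15,"x":0,"y":-0.09,"z":-0.09,"spin":-17},{"fingers":-0.15,"x":0,"y":-0.09,"z":-0.135,"spin":-20},{"fingers":-0.15,"x":0,"y":-0.09,"z":-0.135,"spin":-20},{"fingers":-0.15,"x":0,"y":-0.09,"z":-0.135,"spin":-20},{"fingers":-0.15,"x":0,"y":-0.09,"z":-0.135,"spin":-20},{"fingers":-0.15,"x":0,"y":-0.09,"z":-0.135,"spin":-20},{"fingers":-0.15,"x":0,"y":-0.09,"z":-0.135,"spin":-20}]'
python3 look.py w9
python3 -c "
from h import *
go(.498,-.021,.25,8.4)"
```

```text
time_s: 19.5
ee_pos: [0.4791, 0.2253, 0.1259]
eef_rot: [-1.575, 0.007, -0.203]
force: [0.4, -0.5, -0.2]
grip_width: 0.0398
time_s: 20.5
ee_pos: [0.4539, 0.0947, 0.219]
eef_rot: [-1.571, 0.0, 0.147]
force: [-0.1, -0.2, -0.6]
grip_width: 0.0399
cap px [349.   8.] top c [485.5 256.9] r 7.7 z 90.3
cap px [336.  52.] top c [481.1 223.4] r 7.7 z 90.4
[335.  39.]
rack top c [482.7 242.4] size [43.4 69.9] short-axis ang -11.3 z [53.2 55.4 57.3] n 3059
 tool x,y,z [ 0.0267 -0.0311 -0.1208] spin 0.0 | from [0.4539 0.0946 0.219 ] yaw 8.4 t 20.6 w 0.04 q6 -0.02
```

View pics/w9.png

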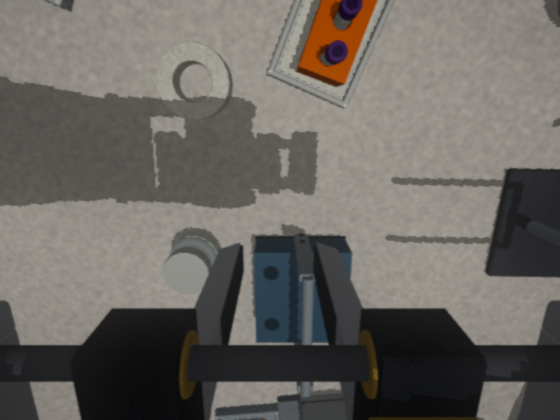

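All four tubes are in the rack. The bar runs down column 306 between the fingers.

```bash
python3 - <<'E'
from h import *
P=np.load('w9.npz')['P']; Q=P.reshape(-1,3); Q=Q[(Q[:,2]>.108)&(Q[:,2]<.122)&(abs(Q[:,0]-.5)<.05)&(Q[:,1]<.03)]; rect(Q,'bar w9')
v=cv2.fitLine((Q[:,:2]*1000).astype(np.float32),cv2.DIST_HUBER,0,.01,.01).ravel(); print(v.round(3))
P=np.load('w1.npz')['P']; Q=P.reshape(-1,3); Q=Q[(Q[:,2]>.111)&(Q[:,2]<.122)&(abs(Q[:,0]-.5)<.05)&(abs(Q[:,1]+.02)<.06)]; rect(Q,'bar w1')
v=cv2.fitLine((Q[:,:2]*1000).astype(np.float32),cv2.DIST_HUBER,0,.01,.01).ravel(); print(v.round(3))
Q=P.reshape(-1,3); Q=Q[(Q[:,2]>.17)&(Q[:,2]<.23)&(Q[:,0]>.58)]
for s in (Q[Q[:,1]>.08],Q[Q[:,1]<.08]): 
    if len(s)>3: rect(s,'tip w1'); print(s[s[:,0].argmin()].round(4), s[:,1].mean().round(4))
f=np.load('top0.npz'); d=f['d']; c=dict(zip(('fx','fy','cx','cy'),f['k'])); c['view']=f['view']; P=pts(d,c)
Q=P[120:215,235:285].reshape(-1,3); Q=Q[(Q[:,2]>.175)&(Q[:,2]<.24)]
lo,hi=Q[:,1].min(),Q[:,1].max(); print('y',lo,hi,'x',Q[:,0].min(),Q[:,0].max())
for x0 in np.arange(.60,.77,.02):
    s=Q[(Q[:,0]>=x0)&(Q[:,0]<x0+.02)]
    for nm,t in (('L',s[s[:,1]>.085]),('R',s[s[:,1]<=.085])):
        if len(t): print(nm,x0.round(2),t.mean(0).round(4),len(t))
E
```

```text
bar w9 c [497.5 -26.9] size [ 14.7 115. ] short-axis ang 9.9 z [109.1 115.5 117.4] n 794
[ 1.5100e-01 -9.8900e-01  4.9618e+02 -1.3338e+01]
bar w1 c [498.5 -20.6] size [ 12.5 121.1] short-axis ang 7.8 z [111.5 115.6 117.6] n 1463
[ 1.48000e-01 -9.89000e-01  5.00223e+02 -2.04400e+01]
tip w1 c [622.  106.7] size [ 7.8 22.1] short-axis ang -84.7 z [191.  206.6 214.8] n 717
[0.611  0.1056 0.2122] 0.1056
tip w1 c [631.5  38.3] size [ 8.3 23.2] short-axis ang -81.8 z [191.9 207.7 214.9] n 579
[0.62   0.0364 0.2105] 0.0373
y 0.03491405170796778 0.12765802011369667 x 0.6097497580244159 0.7553314216321729
L 0.6 [0.6148 0.1083 0.2117] 9
L 0.62 [0.6315 0.1096 0.1967] 12
R 0.62 [0.6285 0.0384 0.2065] 15
L 0.64 [0.6512 0.1131 0.1931] 16
R 0.64 [0.6496 0.0412 0.194 ] 18
L 0.66 [0.6704 0.1159 0.1922] 21
R 0.66 [0.6709 0.0447 0.1941] 13
L 0.68 [0.6905 0.1184 0.1931] 19
R 0.68 [0.691  0.0474 0.1941] 14
L 0.7 [0.7111 0.1211 0.1911] 20
R 0.7 [0.7095 0.0502 0.1933] 19
L 0.72 [0.733  0.1166 0.1924] 27
R 0.72 [0.7296 0.0524 0.1938] 20
L 0.74 [0.7447 0.1022 0.1924] 48
R 0.74 [0.7481 0.0678 0.1934] 50
```

```bash
python3 -c "
from h import *
go(.4985,-.0208,.112,8.5)"
python3 -m handwheel '[{"fingers":-0.1,"x":0.009,"y":0,"z":-0.045,"spin":0},{"fingers":-0.1,"x":0.018,"y":0,"z":-0.09,"spin":0},{"fingers":-0.1,"x":0.027,"y":0,"z":-0.121,"spin":0},{"fingers":-0.1,"x":0.027,"y":0.03,"z":-0.121,"spin":0},{"fingers":-0.1,"x":0.027,"y":0.07,"z":-0.121,"spin":0},{"fingers":-0.1,"x":0.027,"y":0.106,"z":-0.121,"spin":0},{"fingers":-0.1,"x":0.027,"y":0.106,"z":-0.121,"spin":0},{"fingers":-0.95,"x":0.027,"y":0.106,"z":-0.121,"spin":0},{"fingers":-0.95,"x":0.027,"y":0.106,"z":-0.121,"spin":0},{"fingers":-0.95,"x":0.027,"y":0.106,"z":-0.121,"spin":0}]' 45
python3 -m handwheel '[{"fingers":-0.95,"x":0,"y":0,"z":0,"spin":0},{"fingers":-0.95,"x":0,"y":-0.01,"z":0,"spin":0},{"fingers":-0.95,"x":0,"y":-0.03,"z":0,"spin":0},{"fingers":-0.95,"x":0,"y":-0.06,"z":0,"spin":0},{"fingers":-0.95,"x":0,"y":-0.09,"z":0,"spin":0},{"fingers":-0.95,"x":0,"y":-0.115,"z":0,"spin":0},{"fingers":-0.95,"x":0,"y":-0.125,"z":0,"spin":0},{"fingers":-0.95,"x":0,"y":-0.125,"z":0,"spin":0},{"fingers":-0.95,"x":0,"y":-0.125,"z":0,"spin":0},{"fingers":-0.95,"x":0,"y":-0.125,"z":0,"spin":0}]'
python3 look.py w10
python3 - <<'E'
from h import *
go(.558,.064,.236,8.1); go(.657,.078,.236,8.1)
P=np.load('w10.npz')['P']; Q=P.reshape(-1,3); Q=Q[(Q[:,2]>.226)&(Q[:,2]<.25)&(abs(Q[:,0]-.5)<.08)&(abs(Q[:,1]+.02)<.09)]; rect(Q,'bar')
im,d,c=grab('scene'); save('s1',im[130:380,120:480])
E
```

```text
tool x,y,z [ 0.0272  0.1069 -0.1207] spin -0.1 | from [0.4539 0.0946 0.219 ] yaw 8.4 t 20.6 w 0.04 q6 -0.02
time_s: 21.55
ee_pos: [0.4991, -0.0218, 0.1148]
eef_rot: [-1.572, -0.003, 0.146]
force: [0.1, 0.2, -0.3]
grip_width: 0.0219
time_s: 22.55
ee_pos: [0.4978, -0.0218, 0.2367]
eef_rot: [-1.57, 0.002, 0.146]
force: [-0.4, 0.4, -4.3]
grip_width: 0.0083
 tool x,y,z [0.072  0.0007 0.0761] spin 0.3 | from [ 0.4978 -0.0218  0.2369] yaw 8.4 t 22.6 w 0.0084 q6 -0.26
 tool x,y,z [0.172  0.0005 0.0755] spin 0.3 | from [ 0.4978 -0.0218  0.2369] yaw 8.4 t 22.6 w 0.0084 q6 -0.26
bar c [496.7 -13. ] size [ 32.6 111.5] short-axis ang 17.6 z [227.7 235.1 248.1] n 4952
```

View pics/s1.png

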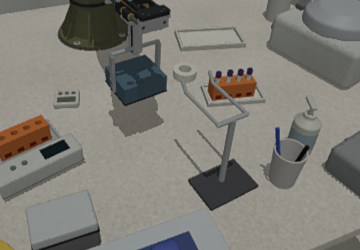

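The carrier hangs level from the gripper (handle at (140,45) in the crop), the loaded rack stands in the tray, and the hook is clear ahead.

```bash

python3 -m handwheel '[{"fingers":-0.95,"x":0.02,"y":0,"z":0.02,"spin":0},{"fingers":-0.95,"x":0.045,"y":0,"z":0.045,"spin":0},{"fingers":-0.95,"x":0.065,"y":0,"z":0.070,"spin":0.3},{"fingers":-0.95,"x":0.072,"y":0,"z":0.076,"spin":0.3},{"fingers":-0.95,"x":0.085,"y":0,"z":0.076,"spin":0.3},{"fingers":-0.95,"x":0.105,"y":0,"z":0.076,"spin":0.3},{"fingers":-0.95,"x":0.13,"y":0,"z":0.076,"spin":0.3},{"fingers":-0.95,"x":0.155,"y":0,"z":0.076,"spin":0.3},{"fingers":-0.95,"x":0.172,"y":0,"z":0.076,"spin":0.3},{"fingers":-0.95,"x":0.174,"y":0,"z":0.076,"spin":0.3}]'
python3 -c "
from h import *
go(.659,.078,.202,8.1)
im,d,c=grab('scene'); save('s2',cv2.resize(im[130:330,220:440],None,fx=2.5,fy=2.5))
im,d,c=grab('wrist'); P=pts(d,c); Q=P.reshape(-1,3); Q=Q[(Q[:,2]>.18)&(Q[:,2]<.218)&(Q[:,0]>.58)]; save('w11',im)
"
```

```text
time_s: 23.65
ee_pos: [0.6601, 0.0784, 0.2366]
eef_rot: [-1.571, 0.002, 0.141]
force: [-0.6, 0.5, -4.6]
grip_width: 0.0084
 tool x,y,z [-0.0011  0.0346 -0.0002] spin -0.0 | from [0.6601 0.0784 0.2366] yaw 8.1 t 23.6 w 0.0084 q6 -0.08
```

View pics/s2.png

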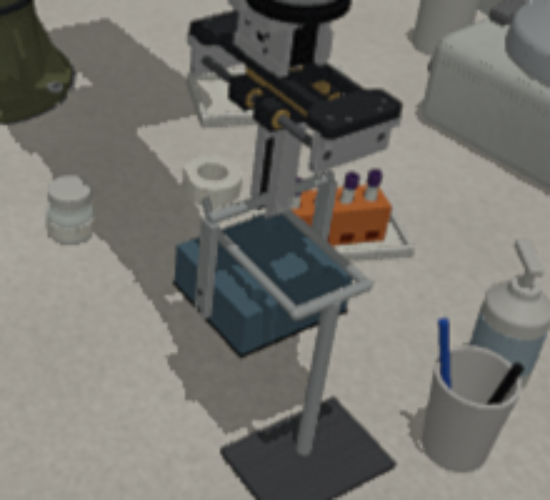

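The bar sits over both prongs with its posts outside them. Lowering now.

```bash

python3 -m handwheel '[{"fingers":-0.95,"x":0,"y":0.008,"z":0,"spin":0},{"fingers":-0.95,"x":0,"y":0.016,"z":0,"spin":0},{"fingers":-0.95,"x":0,"y":0.024,"z":0,"spin":0},{"fingers":-0.95,"x":0,"y":0.03,"z":0,"spin":0},{"fingers":-0.95,"x":0,"y":0.034,"z":0,"spin":0},{"fingers":-0.95,"x":0,"y":0.036,"z":0,"spin":0},{"fingers":-0.95,"x":0,"y":0.036,"z":0,"spin":0},{"fingers":-0.95,"x":0,"y":0.036,"z":0,"spin":0},{"fingers":-0.95,"x":0,"y":0.036,"z":0,"spin":0},{"fingers":-0.95,"x":0,"y":0.036,"z":0,"spin":0}]'
```

```text
time_s: 24.75
ee_pos: [0.6592, 0.0787, 0.2047]
eef_rot: [-1.571, -0.002, 0.141]
force: [-10.4, -0.6, 14.2]
grip_width: 0.0086
```

```bash

python3 -m handwheel '[{"fingers":-0.95,"x":0,"y":-0.003,"z":0,"spin":0},{"fingers":-0.95,"x":0,"y":-0.003,"z":0,"spin":0},{"fingers":-0.6,"x":0,"y":-0.003,"z":0,"spin":0},{"fingers":-0.3,"x":0,"y":-0.003,"z":0,"spin":0},{"fingers":-0.3,"x":0,"y":-0.003,"z":0,"spin":0},{"fingers":-0.3,"x":0,"y":-0.003,"z":0,"spin":0},{"fingers":-0.3,"x":0,"y":-0.02,"z":0,"spin":0},{"fingers":-0.3,"x":0,"y":-0.05,"z":0,"spin":0},{"fingers":-0.3,"x":0,"y":-0.09,"z":0,"spin":0},{"fingers":-0.3,"x":0,"y":-0.09,"z":0,"spin":0}]'
python3 - <<'E'
from h import *
im,d,c=grab('scene'); save('s3',cv2.resize(im[130:330,220:440],None,fx=2.5,fy=2.5))
im,d,c=grab('top'); P=pts(d,c); np.savez('top1',im=im,P=P)
Q=P.reshape(-1,3); Q=Q[(Q[:,2]>.196)&(Q[:,2]<.215)&(abs(Q[:,0]-.66)<.035)&(abs(Q[:,1]-.078)<.1)]; rect(Q,'bar?')
for m,ct,a in blobs(cv2.morphologyEx(orange(im).astype(np.uint8),cv2.MORPH_CLOSE,np.ones((9,9))),100):
    p=P[m&(P[...,2]<.063)&(P[...,2]>.045)]
    if len(p)>50: rect(p,'rack %s'%ct.round())
go(.4795,-.3035,.20,14.6)
E
```

```text
time_s: 25.75
ee_pos: [0.6604, 0.0788, 0.2982]
eef_rot: [-1.571, -0.009, 0.141]
force: [0.2, -0.9, 0.8]
grip_width: 0.0334
bar? c [662.3  17.6] size [ 2.9 10.9] short-axis ang -84.5 z [196.4 198.2 201.4] n 5
rack [495. 205.] c [ 636.9 -646.8] size [119.1 259.4] short-axis ang -80.8 z [45.4 53.7 61.9] n 52
rack [193. 220.] c [487.4 272.7] size [ 45.2 119.4] short-axis ang -10.9 z [47.6 54.8 60.9] n 390
rack [376. 243.] c [ 480.1 -303.2] size [ 44.3 124.7] short-axis ang 15.1 z [47.2 54.7 61.1] n 515
 tool x,y,z [-0.232   0.0923 -0.3531] spin -6.5 | from [0.6594 0.0787 0.2926] yaw 8.1 t 25.9 w 0.0329 q6 -0.08
```

View pics/s3.png

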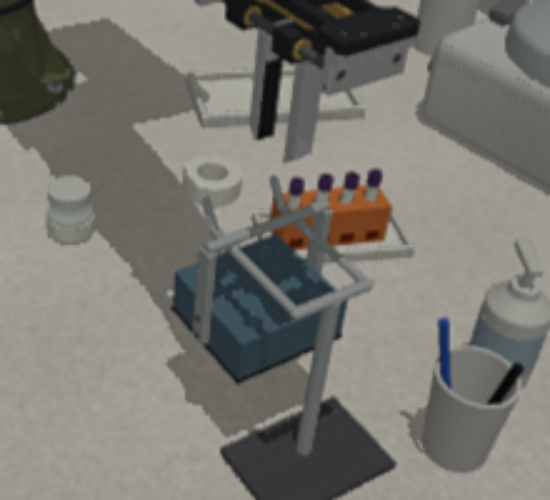

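The carrier hangs on both prongs, with the bar resting across them at (265,230) in the crop. Next is the reader rack.

```bash

python3 -m handwheel '[{"fingers":0.4,"x":-0.025,"y":0,"z":-0.038,"spin":-6.5},{"fingers":0.4,"x":-0.05,"y":0,"z":-0.076,"spin":-6.5},{"fingers":0.4,"x":-0.077,"y":0.02,"z":-0.117,"spin":-6.5},{"fingers":0.4,"x":-0.104,"y":0.04,"z":-0.158,"spin":-6.5},{"fingers":0.4,"x":-0.131,"y":0.06,"z":-0.199,"spin":-6.5},{"fingers":0.4,"x":-0.158,"y":0.08,"z":-0.24,"spin":-6.5},{"fingers":0.4,"x":-0.185,"y":0.085,"z":-0.281,"spin":-6.5},{"fingers":0.4,"x":-0.212,"y":0.085,"z":-0.32,"spin":-6.5},{"fingers":0.4,"x":-0.232,"y":0.085,"z":-0.353,"spin":-6.5},{"fingers":0.4,"x":-0.232,"y":0.085,"z":-0.353,"spin":-6.5}]' 30
python3 -m handwheel '[{"fingers":0.4,"x":0,"y":0,"z":0,"spin":0},{"fingers":0.4,"x":0,"y":0,"z":0,"spin":0},{"fingers":0.4,"x":0,"y":0,"z":0,"spin":0},{"fingers":0.4,"x":0,"y":0,"z":0,"spin":0},{"fingers":0.4,"x":0,"y":0,"z":0,"spin":0},{"fingers":0.4,"x":0,"y":0,"z":0,"spin":0},{"fingers":0.4,"x":0,"y":0,"z":0,"spin":0},{"fingers":0.4,"x":0,"y":0,"z":0,"spin":0},{"fingers":0.4,"x":0,"y":0,"z":0,"spin":0},{"fingers":0.4,"x":0,"y":0,"z":0,"spin":0}]'
python3 look.py w12; python3 -c "
from h import *
go(.4795,-.3035,.040,14.8)"
```

```text
time_s: 26.85
ee_pos: [0.4764, -0.3072, 0.2055]
eef_rot: [-1.569, 0.002, 0.249]
force: [0.9, 1.8, -0.7]
grip_width: 0.066
time_s: 27.85
ee_pos: [0.4792, -0.3034, 0.2071]
eef_rot: [-1.571, -0.0, 0.254]
force: [0.1, -0.5, 0.7]
grip_width: 0.0661
[280. 193.]
rack top c [ 481.4 -304.4] size [ 43.3 124.1] short-axis ang 14.7 z [53.6 55.5 56.9] n 5069
 tool x,y,z [ 3.000e-04  1.671e-01 -1.000e-04] spin -0.2 | from [ 0.4792 -0.3034  0.2071] yaw 14.6 t 27.9 w 0.0657 q6 -0.88
```

View pics/w12.png

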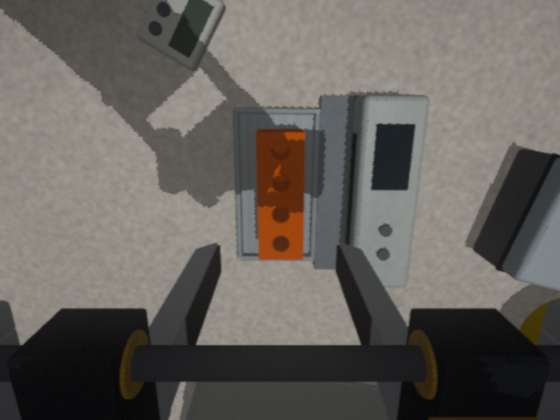

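```bash
cat > trayfit.py <<'E'
from h import *
import sys
n,cx,cy,yaw=sys.argv[1],*map(float,sys.argv[2:5]); f=np.load(n+'.npz'); P=f['P'].reshape(-1,3)
t=np.radians(yaw); A=np.array([[np.cos(t),np.sin(t)],[-np.sin(t),np.cos(t)]])   # world->local
L=(P[:,:2]-[cx,cy])@A.T; z=P[:,2]
k=(z>.0115)&(z<.0165)&(abs(L[:,0])<.06)&(abs(L[:,1])<.1); 
s=k&(abs(L[:,1])<.06); print('n',k.sum())
print('rim x hist',np.histogram(L[s,0]*1000,np.arange(-60,61,4))[0]); print(np.arange(-60,60,4))
s=k&(abs(L[:,0])<.03); print('rim y hist',np.histogram(L[s,1]*1000,np.arange(-100,101,4))[0]); print(np.arange(-100,100,4))
E
python3 trayfit.py w12 .4814 -.3044 14.7; python3 trayfit.py w2 .4881 .2696 -11.5;python3 trayfit.py w8 .4881 .2696 -11.5
```

```text
n 2326
rim x hist [  0   0   0 356 248   0   0   0   0   0   0   0   0   7  10  16  11   0
   0   0   0   0   0 186 387  16   2   3   1   2]
[-60 -56 -52 -48 -44 -40 -36 -32 -28 -24 -20 -16 -12  -8  -4   0   4   8
  12  16  20  24  28  32  36  40  44  48  52  56]
rim y hist [  0   0   0   0  58  22   0   0   0   0   0   4   0   0   0   0   0   0
   0  15   0   0   0   0   0   0   7   8   0   0   0   0   0   0   8   2
   0   0   0   0  29   0   0   0 181 179   0   0   0   0]
[-100  -96  -92  -88  -84  -80  -76  -72  -68  -64  -60  -56  -52  -48
  -44  -40  -36  -32  -28  -24  -20  -16  -12   -8   -4    0    4    8
   12   16   20   24   28   32   36   40   44   48   52   56   60   64
   68   72   76   80   84   88   92   96]
n 2780
rim x hist [  0   0   0 123 402 178   0   0   0   0   0   0   0   7  10  11   7   1
   0   0   0   0   0  23 307 330  35   0   0   0]
[-60 -56 -52 -48 -44 -40 -36 -32 -28 -24 -20 -16 -12  -8  -4   0   4   8
  12  16  20  24  28  32  36  40  44  48  52  56]
rim y hist [  0   0   0   0   0  54 130   9   0   0   0   5   8   0   0   0   0   0
   0   8   1   0  
[... 401 characters left out ...]
5 485 235   0   0   0   0   0   0   0   4   6   7   2   0
   0   0   0   0   0  29 383 413  37   0   0   0]
[-60 -56 -52 -48 -44 -40 -36 -32 -28 -24 -20 -16 -12  -8  -4   0   4   8
  12  16  20  24  28  32  36  40  44  48  52  56]
rim y hist [  0   0   0   0   0   8  36  13   0   0   0  11   6   0   0   0   0   0
   0   0   1   0   0   0   0   0   0   0   0   0   1   0   0   0   0   0
   0   0   0   0   0   0   0   0   0 112 374  69   0   0]
[-100  -96  -92  -88  -84  -80  -76  -72  -68  -64  -60  -56  -52  -48
  -44  -40  -36  -32  -28  -24  -20  -16  -12   -8   -4    0    4    8
   12   16   20   24   28   32   36   40   44   48   52   56   60   64
   68   72   76   80   84   88   92   96]
```

The bay fit gives its centre at (0.478, -0.305), yaw 14.7°, and the tray at (0.488, 0.2725), yaw -11.5°. Rim spacing comes out at 82 mm, as it should. Picking up the reader rack.

```bash

python3 -m handwheel '[{"fingers":0.4,"x":0.001,"y":0.05,"z":-0.0005,"spin":0},{"fingers":0.4,"x":0.001,"y":0.1,"z":-0.0005,"spin":0},{"fingers":0.4,"x":0.001,"y":0.14,"z":-0.0005,"spin":0},{"fingers":0.4,"x":0.001,"y":0.167,"z":-0.0005,"spin":0},{"fingers":0.4,"x":0.001,"y":0.167,"z":-0.0005,"spin":0},{"fingers":-0.3,"x":0.001,"y":0.167,"z":-0.0005,"spin":0},{"fingers":-0.3,"x":0.001,"y":0.167,"z":-0.0005,"spin":0},{"fingers":-0.3,"x":0.001,"y":0.167,"z":-0.0005,"spin":0},{"fingers":-0.3,"x":0.001,"y":0.167,"z":-0.0005,"spin":0},{"fingers":-0.3,"x":0.001,"y":0.167,"z":-0.0005,"spin":0}]' 30
python3 -c "
from h import *
go(.48,-.05,.10,14.6);go(.48,-.05,.035,14.6)"
```

```text
time_s: 28.9
ee_pos: [0.481, -0.3041, 0.0418]
eef_rot: [-1.573, -0.002, 0.255]
force: [-0.6, 1.1, 8.2]
grip_width: 0.0438
 tool x,y,z [ 0.0631 -0.0586  0.246 ] spin -0.0 | from [ 0.481  -0.3041  0.0418] yaw 14.6 t 28.9 w 0.0438 q6 -0.88
 tool x,y,z [0.063  0.0064 0.2462] spin -0.0 | from [ 0.481  -0.3041  0.0418] yaw 14.6 t 28.9 w 0.0438 q6 -0.88
```

```bash

python3 -m handwheel '[{"fingers":-0.3,"x":0,"y":-0.03,"z":0,"spin":0},{"fingers":-0.3,"x":0,"y":-0.06,"z":0,"spin":0},{"fingers":-0.3,"x":0.01,"y":-0.06,"z":0.04,"spin":0},{"fingers":-0.3,"x":0.02,"y":-0.06,"z":0.08,"spin":0},{"fingers":-0.3,"x":0.031,"y":-0.06,"z":0.12,"spin":0},{"fingers":-0.3,"x":0.042,"y":-0.06,"z":0.16,"spin":0},{"fingers":-0.3,"x":0.053,"y":-0.06,"z":0.20,"spin":0},{"fingers":-0.3,"x":0.063,"y":-0.06,"z":0.235,"spin":0},{"fingers":-0.3,"x":0.063,"y":-0.06,"z":0.246,"spin":0},{"fingers":-0.3,"x":0.063,"y":-0.06,"z":0.246,"spin":0}]'
python3 -c "
from h import *
go(.48,-.05,.0365,14.6)"

```

```text
time_s: 29.9
ee_pos: [0.4792, -0.0488, 0.1005]
eef_rot: [-1.571, -0.0, 0.257]
force: [-0.9, 0.3, -2.4]
grip_width: 0.044
 tool x,y,z [ 0.0004  0.064  -0.0014] spin 0.1 | from [ 0.4792 -0.0488  0.1005] yaw 14.7 t 29.9 w 0.044 q6 -0.43
```

```bash

python3 -m handwheel '[{"fingers":-0.3,"x":0,"y":0.03,"z":0,"spin":0},{"fingers":-0.3,"x":0,"y":0.05,"z":0,"spin":0},{"fingers":-0.3,"x":0,"y":0.064,"z":0,"spin":0},{"fingers":-0.3,"x":0,"y":0.064,"z":0,"spin":0},{"fingers":-0.3,"x":0,"y":0.064,"z":0,"spin":0},{"fingers":0.4,"x":0,"y":0.063,"z":0,"spin":0},{"fingers":0.4,"x":0,"y":0.063,"z":0,"spin":0},{"fingers":0.4,"x":0,"y":0.05,"z":0,"spin":0},{"fingers":0.4,"x":0,"y":0.0,"z":0,"spin":0},{"fingers":0.4,"x":0,"y":-0.05,"z":0,"spin":0}]'
python3 -c "
from h import *
go(.488,.27,.23,-11.5)"

```

```text
time_s: 30.9
ee_pos: [0.4788, -0.0496, 0.1522]
eef_rot: [-1.57, 0.001, 0.254]
force: [0.8, -0.4, -0.3]
grip_width: 0.0657
 tool x,y,z [ 0.0893 -0.0777  0.307 ] spin 26.1 | from [ 0.4788 -0.0496  0.1522] yaw 14.6 t 30.9 w 0.0657 q6 -0.43
```

```bash

python3 -m handwheel '[{"fingers":0.4,"x":0,"y":-0.045,"z":0.01,"spin":3},{"fingers":0.4,"x":0.012,"y":-0.073,"z":0.045,"spin":6},{"fingers":0.4,"x":0.025,"y":-0.073,"z":0.09,"spin":9},{"fingers":0.4,"x":0.038,"y":-0.073,"z":0.135,"spin":14},{"fingers":0.4,"x":0.051,"y":-0.073,"z":0.18,"spin":20},{"fingers":0.4,"x":0.065,"y":-0.073,"z":0.225,"spin":26.1},{"fingers":0.4,"x":0.078,"y":-0.073,"z":0.27,"spin":26.1},{"fingers":0.4,"x":0.089,"y":-0.073,"z":0.307,"spin":26.1},{"fingers":0.4,"x":0.089,"y":-0.073,"z":0.307,"spin":26.1},{"fingers":0.4,"x":0.089,"y":-0.073,"z":0.307,"spin":26.1}]'
python3 look.py w13; python3 -c "
from h import *
go(.488,.27,.040,-11.5)"

```

```text
time_s: 31.9
ee_pos: [0.4879, 0.2701, 0.2238]
eef_rot: [-1.571, -0.0, -0.2]
force: [-0.2, -0.6, -0.6]
grip_width: 0.0656
cap px [279. 153.] top c [497.8 313.4] r 7.8 z 90.6
cap px [280. 182.] top c [493.2 287.4] r 7.5 z 90.4
cap px [278. 213.] top c [485.9 258.6] r 7.5 z 90.2
cap px [281. 250.] top c [481.9 224.4] r 7.7 z 90.4
[278. 189.]
rack top c [488.  269.5] size [ 43.1 123.3] short-axis ang -11.2 z [53.7 55.5 57.2] n 4104
[309. 402.]
rack top c [470.1 -13.5] size [44.6 49.6] short-axis ang 14.4 z [44.2 49.4 50.9] n 900
 tool x,y,z [-0.0003  0.1838  0.0006] spin -0.0 | from [0.4881 0.2694 0.2238] yaw -11.5 t 31.9 w 0.0657 q6 0.64
```

View pics/w13.png

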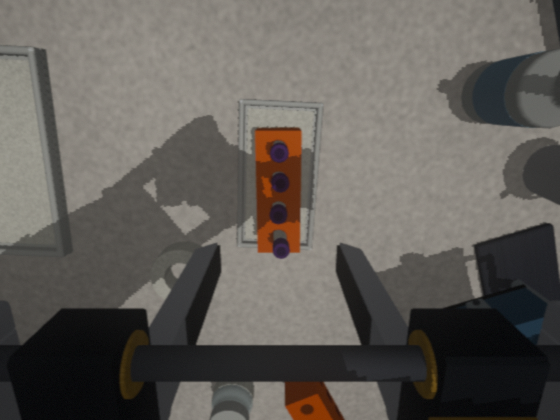

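The loaded rack stands untouched in the tray with four caps at z = 90 mm. Gripping it.

```bash

python3 -m handwheel '[{"fingers":0.4,"x":0,"y":0.05,"z":0,"spin":0},{"fingers":0.4,"x":0,"y":0.1,"z":0,"spin":0},{"fingers":0.4,"x":0,"y":0.15,"z":0,"spin":0},{"fingers":0.4,"x":0,"y":0.184,"z":0,"spin":0},{"fingers":0.4,"x":0,"y":0.184,"z":0,"spin":0},{"fingers":-0.3,"x":0,"y":0.184,"z":0,"spin":0},{"fingers":-0.3,"x":0,"y":0.184,"z":0,"spin":0},{"fingers":-0.3,"x":0,"y":0.184,"z":0,"spin":0},{"fingers":-0.3,"x":0,"y":0.184,"z":0,"spin":0},{"fingers":-0.3,"x":0,"y":0.184,"z":0,"spin":0}]' 35
python3 -c "
from h import *
go(.478,-.305,.17,14.7)"

```

```text
time_s: 32.95
ee_pos: [0.4891, 0.2701, 0.0412]
eef_rot: [-1.569, -0.002, -0.201]
force: [-1.5, -2.6, 9.5]
grip_width: 0.0437
 tool x,y,z [ 0.1043 -0.1295 -0.5655] spin -26.2 | from [0.4891 0.2701 0.0412] yaw -11.5 t 33.0 w 0.0437 q6 0.64
```

```bash

python3 -m handwheel '[{"fingers":-0.3,"x":0,"y":-0.02,"z":0,"spin":0},{"fingers":-0.3,"x":0,"y":-0.06,"z":0,"spin":0},{"fingers":-0.3,"x":0,"y":-0.1,"z":0,"spin":0},{"fingers":-0.3,"x":0.004,"y":-0.13,"z":-0.02,"spin":0},{"fingers":-0.3,"x":0.01,"y":-0.13,"z":-0.055,"spin":-2},{"fingers":-0.3,"x":0.017,"y":-0.13,"z":-0.095,"spin":-4},{"fingers":-0.3,"x":0.025,"y":-0.13,"z":-0.135,"spin":-6},{"fingers":-0.3,"x":0.032,"y":-0.13,"z":-0.175,"spin":-8},{"fingers":-0.3,"x":0.039,"y":-0.13,"z":-0.215,"spin":-10},{"fingers":-0.3,"x":0.047,"y":-0.13,"z":-0.255,"spin":-12}]'
python3 -c "
from h import *
go(.478,-.305,.17,14.7)"

```

```text
time_s: 33.95
ee_pos: [0.483, 0.009, 0.1701]
eef_rot: [-1.571, -0.001, 0.01]
force: [0.9, -0.2, -1.7]
grip_width: 0.0436
 tool x,y,z [-8.20e-03  1.00e-04 -3.14e-01] spin -14.1 | from [0.483  0.009  0.1701] yaw 0.6 t 34.0 w 0.0436 q6 -0.07
```

```bash

python3 -m handwheel '[{"fingers":-0.3,"x":-0.001,"y":0,"z":-0.04,"spin":-2},{"fingers":-0.3,"x":-0.002,"y":0,"z":-0.08,"spin":-4},{"fingers":-0.3,"x":-0.003,"y":0,"z":-0.12,"spin":-6},{"fingers":-0.3,"x":-0.004,"y":0,"z":-0.16,"spin":-8},{"fingers":-0.3,"x":-0.005,"y":0,"z":-0.20,"spin":-10},{"fingers":-0.3,"x":-0.006,"y":0,"z":-0.24,"spin":-12},{"fingers":-0.3,"x":-0.007,"y":0,"z":-0.275,"spin":-14},{"fingers":-0.3,"x":-0.008,"y":0,"z":-0.30,"spin":-14},{"fingers":-0.3,"x":-0.008,"y":0,"z":-0.310,"spin":-14},{"fingers":-0.3,"x":-0.008,"y":0,"z":-0.310,"spin":-14}]'
python3 -c "
from h import *
go(.478,-.305,.042,14.7)
im,d,c=grab('scene'); save('s4',im[120:360,40:360])"

```

```text
time_s: 34.95
ee_pos: [0.4777, -0.3001, 0.1694]
eef_rot: [-1.571, -0.0, 0.251]
force: [-0.6, 0.5, -2.6]
grip_width: 0.0437
 tool x,y,z [-0.001   0.1274 -0.0048] spin -0.3 | from [ 0.4777 -0.3001  0.1694] yaw 14.4 t 35.0 w 0.0437 q6 -0.88
```

View pics/s4.png

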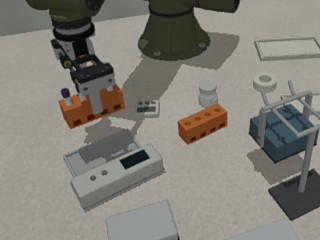

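```bash

python3 -m handwheel '[{"fingers":-0.3,"x":-0.001,"y":0.02,"z":-0.005,"spin":-0.3},{"fingers":-0.3,"x":-0.001,"y":0.05,"z":-0.005,"spin":-0.3},{"fingers":-0.3,"x":-0.001,"y":0.08,"z":-0.005,"spin":-0.3},{"fingers":-0.3,"x":-0.001,"y":0.105,"z":-0.005,"spin":-0.3},{"fingers":-0.3,"x":-0.001,"y":0.117,"z":-0.005,"spin":-0.3},{"fingers":-0.3,"x":-0.001,"y":0.123,"z":-0.005,"spin":-0.3},{"fingers":-0.3,"x":-0.001,"y":0.127,"z":-0.005,"spin":-0.3},{"fingers":-0.3,"x":-0.001,"y":0.128,"z":-0.005,"spin":-0.3},{"fingers":-0.3,"x":-0.001,"y":0.128,"z":-0.005,"spin":-0.3},{"fingers":-0.3,"x":-0.001,"y":0.128,"z":-0.005,"spin":-0.3}]'
python3 -c "
from h import *
go(.478,-.305,.042,14.7)"

```

```text
time_s: 36.0
ee_pos: [0.4785, -0.3048, 0.0418]
eef_rot: [-1.572, -0.001, 0.258]
force: [0.3, 0.2, -2.2]
grip_width: 0.044
 tool x,y,z [-0.0005 -0.0002 -0.0001] spin 0.1 | from [ 0.4785 -0.3048  0.0418] yaw 14.8 t 36.0 w 0.044 q6 -0.89
```

```bash

python3 -m handwheel '[{"fingers":-0.3,"x":0,"y":0.001,"z":0,"spin":0},{"fingers":-0.3,"x":0,"y":0.002,"z":0,"spin":0},{"fingers":-0.3,"x":0,"y":0.002,"z":0,"spin":0},{"fingers":0.35,"x":0,"y":0.002,"z":0,"spin":0},{"fingers":0.35,"x":0,"y":0.002,"z":0,"spin":0},{"fingers":0.35,"x":0,"y":0.001,"z":0,"spin":0},{"fingers":0.35,"x":0,"y":-0.03,"z":0,"spin":0},{"fingers":0.35,"x":0,"y":-0.08,"z":0,"spin":0},{"fingers":0.35,"x":0,"y":-0.13,"z":0,"spin":0},{"fingers":0.35,"x":0,"y":-0.17,"z":0,"spin":0}]'
python3 look.py w14; python3 trayfit.py w14 .478 -.305 14.7 | head -1; python3 -c "
from h import *
go(.479,-.05,.21,14.6)"

```

```text
time_s: 37.0
ee_pos: [0.4783, -0.3046, 0.2141]
eef_rot: [-1.572, -0.001, 0.258]
force: [-0.5, 0.6, -0.5]
grip_width: 0.0633
cap px [274. 156.] top c [ 464.5 -265.3] r 7.9 z 90.4
cap px [280. 185.] top c [ 476.5 -287.5] r 7.9 z 90.5
cap px [274. 221.] top c [ 479.1 -321. ] r 7.7 z 90.0
cap px [275. 255.] top c [ 488.  -351.7] r 7.9 z 90.3
[278. 191.]
rack top c [ 478.6 -305.6] size [ 43.2 123.1] short-axis ang 14.9 z [53.2 55.5 57.3] n 4248
n 2161
 tool x,y,z [0.0644 0.0089 0.2475] spin 0.2 | from [ 0.4798 -0.3057  0.2205] yaw 14.8 t 37.0 w 0.0636 q6 -0.89
```

The loaded rack is home in the bay: top at 55.5 mm, within 1 mm of centre, caps at 90 mm. Now the empty rack.

```bash

python3 -m handwheel '[{"fingers":0.4,"x":0.011,"y":0.005,"z":0.044,"spin":0},{"fingers":0.4,"x":0.022,"y":0.009,"z":0.088,"spin":0},{"fingers":0.4,"x":0.034,"y":0.009,"z":0.132,"spin":0},{"fingers":0.4,"x":0.046,"y":0.009,"z":0.176,"spin":0},{"fingers":0.4,"x":0.058,"y":0.009,"z":0.22,"spin":0},{"fingers":0.4,"x":0.065,"y":0.009,"z":0.2475,"spin":0},{"fingers":0.4,"x":0.065,"y":0.009,"z":0.2475,"spin":0},{"fingers":0.4,"x":0.065,"y":0.009,"z":0.2475,"spin":0},{"fingers":0.4,"x":0.065,"y":0.009,"z":0.2475,"spin":0},{"fingers":0.4,"x":0.065,"y":0.009,"z":0.2475,"spin":0}]'
python3 look.py w15; python3 -c "
from h import *
go(.479,-.05,.036,14.6)"

```

```text
time_s: 38.05
ee_pos: [0.4779, -0.0495, 0.2019]
eef_rot: [-1.571, 0.0, 0.257]
force: [-0.2, 0.1, -0.2]
grip_width: 0.0659
cap px [197. 406.] top c [ 452.4 -277. ] r 14.0 z 89.9
[279. 193.]
rack top c [479.4 -51. ] size [ 43.3 124.2] short-axis ang 15.0 z [47.4 49.5 50.9] n 5038
[209. 400.]
rack top c [ 458.9 -294. ] size [44.2 60.4] short-axis ang 14.3 z [52.7 55.6 61.3] n 917
 tool x,y,z [ 0.001   0.1659 -0.0008] spin 0.1 | from [ 0.4779 -0.0495  0.2019] yaw 14.7 t 38.1 w 0.066 q6 -0.44
```

```bash

python3 -m handwheel '[{"fingers":0.4,"x":0.001,"y":0.05,"z":-0.0015,"spin":0},{"fingers":0.4,"x":0.001,"y":0.1,"z":-0.0015,"spin":0},{"fingers":0.4,"x":0.001,"y":0.14,"z":-0.0015,"spin":0},{"fingers":0.4,"x":0.001,"y":0.165,"z":-0.0015,"spin":0},{"fingers":0.4,"x":0.001,"y":0.165,"z":-0.0015,"spin":0},{"fingers":-0.3,"x":0.001,"y":0.165,"z":-0.0015,"spin":0},{"fingers":-0.3,"x":0.001,"y":0.165,"z":-0.0015,"spin":0},{"fingers":-0.3,"x":0.001,"y":0.165,"z":-0.0015,"spin":0},{"fingers":-0.3,"x":0.001,"y":0.165,"z":-0.0015,"spin":0},{"fingers":-0.3,"x":0.001,"y":0.165,"z":-0.0015,"spin":0}]' 30
python3 -c "
from h import *
go(.488,.2725,.10,-11.5)"

```

```text
time_s: 39.1
ee_pos: [0.48, -0.0501, 0.0385]
eef_rot: [-1.572, -0.002, 0.258]
force: [-2.3, -1.0, 8.4]
grip_width: 0.0437
 tool x,y,z [ 0.0902 -0.0617  0.3098] spin 26.3 | from [ 0.48   -0.0501  0.0385] yaw 14.8 t 39.1 w 0.0437 q6 -0.44
```

```bash

python3 -m handwheel '[{"fingers":-0.3,"x":0,"y":-0.03,"z":0,"spin":0},{"fingers":-0.3,"x":0,"y":-0.07,"z":0.01,"spin":0},{"fingers":-0.3,"x":0.014,"y":-0.07,"z":0.05,"spin":4},{"fingers":-0.3,"x":0.028,"y":-0.07,"z":0.095,"spin":8},{"fingers":-0.3,"x":0.041,"y":-0.07,"z":0.14,"spin":12},{"fingers":-0.3,"x":0.054,"y":-0.07,"z":0.185,"spin":16},{"fingers":-0.3,"x":0.067,"y":-0.07,"z":0.23,"spin":20},{"fingers":-0.3,"x":0.080,"y":-0.07,"z":0.275,"spin":24},{"fingers":-0.3,"x":0.090,"y":-0.07,"z":0.31,"spin":26.3},{"fingers":-0.3,"x":0.090,"y":-0.07,"z":0.31,"spin":26.3}]'
python3 -m handwheel '[{"fingers":-0.3,"x":0,"y":0,"z":0,"spin":0},{"fingers":-0.3,"x":0,"y":0,"z":0,"spin":0},{"fingers":-0.3,"x":0,"y":0.02,"z":0,"spin":0},{"fingers":-0.3,"x":0,"y":0.04,"z":0,"spin":0},{"fingers":-0.3,"x":0,"y":0.04,"z":0,"spin":0},{"fingers":-0.3,"x":0,"y":0.04,"z":0,"spin":0},{"fingers":-0.3,"x":0,"y":0.04,"z":0,"spin":0},{"fingers":-0.3,"x":0,"y":0.04,"z":0,"spin":0},{"fingers":-0.3,"x":0,"y":0.04,"z":0,"spin":0},{"fingers":-0.3,"x":0,"y":0.04,"z":0,"spin":0}]'
python3 -c "
from h import *
go(.488,.2725,.0445,-11.5)"

```

```text
time_s: 40.1
ee_pos: [0.4867, 0.2765, 0.1075]
eef_rot: [-1.57, -0.001, -0.199]
force: [-0.1, -1.4, -2.0]
grip_width: 0.0438
time_s: 41.1
ee_pos: [0.4873, 0.2729, 0.0675]
eef_rot: [-1.57, -0.0, -0.201]
force: [0.8, 0.2, -1.2]
grip_width: 0.0443
 tool x,y,z [ 0.0007  0.023  -0.0003] spin -0.0 | from [0.4873 0.2729 0.0675] yaw -11.5 t 41.1 w 0.0443 q6 0.65
```

```bash

python3 -m handwheel '[{"fingers":-0.3,"x":0.001,"y":0.01,"z":0,"spin":0},{"fingers":-0.3,"x":0.001,"y":0.018,"z":0,"spin":0},{"fingers":-0.3,"x":0.001,"y":0.022,"z":0,"spin":0},{"fingers":-0.3,"x":0.001,"y":0.024,"z":0,"spin":0},{"fingers":-0.3,"x":0.001,"y":0.024,"z":0,"spin":0},{"fingers":0.35,"x":0.001,"y":0.024,"z":0,"spin":0},{"fingers":0.35,"x":0.001,"y":0.024,"z":0,"spin":0},{"fingers":0.35,"x":0.001,"y":0.022,"z":0,"spin":0},{"fingers":0.35,"x":0.001,"y":-0.02,"z":0,"spin":0},{"fingers":0.35,"x":0.001,"y":-0.06,"z":0,"spin":0}]'
python3 -m handwheel '[{"fingers":0.35,"x":0,"y":-0.05,"z":0,"spin":0},{"fingers":0.35,"x":0,"y":-0.09,"z":0,"spin":0},{"fingers":0.35,"x":-0.03,"y":-0.13,"z":0,"spin":0},{"fingers":0.35,"x":-0.07,"y":-0.13,"z":0,"spin":0},{"fingers":0.35,"x":-0.10,"y":-0.13,"z":0,"spin":0},{"fingers":0.35,"x":-0.10,"y":-0.13,"z":0,"spin":0},{"fingers":0.35,"x":-0.10,"y":-0.13,"z":0,"spin":0},{"fingers":0.35,"x":-0.10,"y":-0.13,"z":0,"spin":0},{"fingers":0.35,"x":-0.10,"y":-0.13,"z":0,"spin":0},{"fingers":0.35,"x":-0.10,"y":-0.13,"z":0,"spin":0}]'
python3 look.py w16; python3 - <<'E'
from h import *
im,d,c=grab('scene'); save('s5',im[100:380,40:500]); P=pts(d,c); Q=P.reshape(-1,3)
B=Q[(Q[:,2]>.19)&(Q[:,2]<.215)&(abs(Q[:,0]-.66)<.05)&(abs(Q[:,1]-.078)<.09)]; rect(B,'bar zone'); 
im,d,c=grab('top'); save('t2',im); P=pts(d,c)
for m,ct,a in blobs(cv2.morphologyEx(orange(im).astype(np.uint8),cv2.MORPH_CLOSE,np.ones((9,9))),100):
    p=P[m&(P[...,2]<.063)&(P[...,2]>.045)]
    if len(p)>60: rect(p,'rack %s'%ct.round())
print(get_obs()['time_s'],get_obs()['force'].round(1))
E
```

```text
time_s: 42.1
ee_pos: [0.4878, 0.2724, 0.1275]
eef_rot: [-1.572, 0.002, -0.201]
force: [0.5, 0.4, -0.1]
grip_width: 0.0633
time_s: 43.1
ee_pos: [0.3907, 0.2924, 0.2568]
eef_rot: [-1.571, 0.0, -0.202]
force: [0.4, 1.0, 0.4]
grip_width: 0.0633
[367. 181.]
rack top c [487.9 271.9] size [ 44.4 123. ] short-axis ang -11.6 z [52.  55.4 57. ] n 4044
bar zone c [661.2  78.5] size [ 97.6 127.4] short-axis ang -0.0 z [190.8 199.7 212.4] n 568
rack [196. 221.] c [485.6 267.7] size [ 44.6 116.6] short-axis ang -11.7 z [46.1 54.8 59.8] n 450
rack [378. 249.] c [ 462.  -312.4] size [ 44.4 123.9] short-axis ang 14.7 z [48.3 55.  61. ] n 454
43.25 [-0.6 -0.1  0.4]
```

View pics/s5.png

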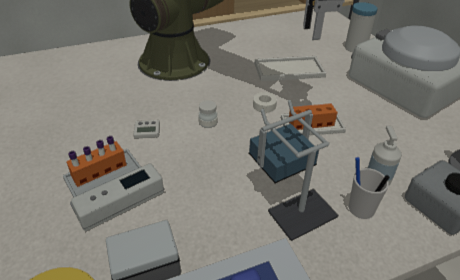

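View pics/t2.png

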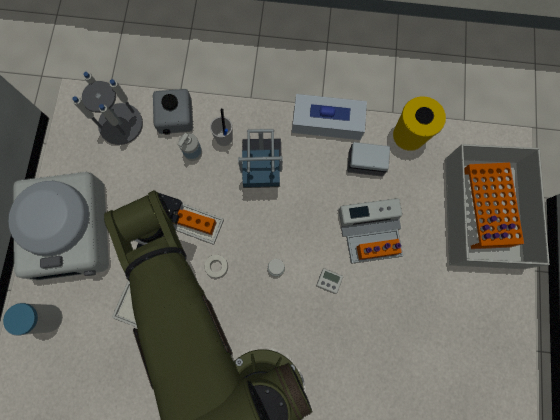

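The final pictures show the carrier hung and the empty rack in the tray. The loaded rack at (378,249) in the top view now measures 17 mm further toward -x than where I put it, so it was knocked against the rim. I'll go back, look and recentre it.

```bash

python3 -m handwheel '[{"fingers":0.4,"x":0.014,"y":0,"z":-0.042,"spin":-3},{"fingers":0.4,"x":0.028,"y":0,"z":-0.085,"spin":-6},{"fingers":0.4,"x":0.043,"y":0,"z":-0.13,"spin":-9},{"fingers":0.4,"x":0.058,"y":0,"z":-0.175,"spin":-12},{"fingers":0.4,"x":0.072,"y":0,"z":-0.218,"spin":-15},{"fingers":0.4,"x":0.087,"y":0,"z":-0.263,"spin":-18},{"fingers":0.4,"x":0.101,"y":0,"z":-0.307,"spin":-21},{"fingers":0.4,"x":0.116,"y":0,"z":-0.351,"spin":-24},{"fingers":0.4,"x":0.130,"y":0,"z":-0.395,"spin":-26},{"fingers":0.4,"x":0.145,"y":0,"z":-0.44,"spin":-26}]'
python3 -c "
from h import *
go(.463,-.313,.22,14.7)"
```

```text
time_s: 44.25
ee_pos: [0.4442, -0.1696, 0.2573]
eef_rot: [-1.571, -0.0, 0.254]
force: [1.4, 0.3, -0.1]
grip_width: 0.0658
 tool x,y,z [-0.0178  0.0373 -0.1436] spin -0.2 | from [ 0.4442 -0.1696  0.2573] yaw 14.5 t 44.2 w 0.0658 q6 -0.7
```

```bash

python3 -m handwheel '[{"fingers":0.4,"x":-0.005,"y":0.01,"z":-0.04,"spin":0},{"fingers":0.4,"x":-0.010,"y":0.02,"z":-0.08,"spin":0},{"fingers":0.4,"x":-0.015,"y":0.037,"z":-0.12,"spin":0},{"fingers":0.4,"x":-0.018,"y":0.037,"z":-0.139,"spin":0},{"fingers":0.4,"x":-0.018,"y":0.037,"z":-0.139,"spin":0},{"fingers":0.4,"x":-0.018,"y":0.037,"z":-0.139,"spin":0},{"fingers":0.4,"x":-0.018,"y":0.037,"z":-0.139,"spin":0},{"fingers":0.4,"x":-0.018,"y":0.037,"z":-0.139,"spin":0},{"fingers":0.4,"x":-0.018,"y":0.037,"z":-0.139,"spin":0},{"fingers":0.4,"x":-0.018,"y":0.037,"z":-0.139,"spin":0}]'
python3 look.py w17; python3 trayfit.py w17 .478 -.305 14.7 ; python3 -c "
from h import *
go(.463,-.313,.0405,14.7)"
```

```text
time_s: 45.25
ee_pos: [0.4619, -0.3062, 0.2203]
eef_rot: [-1.571, -0.0, 0.253]
force: [-1.1, 0.8, 0.3]
grip_width: 0.0659
cap px [274. 163.] top c [ 450.2 -272.7] r 7.8 z 90.3
cap px [275. 191.] top c [ 456.4 -296.4] r 7.7 z 90.3
cap px [280. 226.] top c [ 469. -327.] r 7.6 z 90.4
cap px [275. 259.] top c [ 472.5 -359. ] r 7.7 z 90.3
[278. 196.]
rack top c [ 463.5 -313.9] size [ 43.2 124. ] short-axis ang 14.7 z [53.8 55.5 57.5] n 4019
n 1833
rim x hist [  0   0   0  14 312   8   0   0   0   1   1   2   3   1   2   1   0   0
   0   0   0   0   0   0 245 313   2   0   3   2]
[-60 -56 -52 -48 -44 -40 -36 -32 -28 -24 -20 -16 -12  -8  -4   0   4   8
  12  16  20  24  28  32  36  40  44  48  52  56]
rim y hist [  0   0   0   0  38  49   0   0   0   0   0   0   0   0   0   0   0   0
   0   0   0   0   0   0   0   0   1   0   0   0   0   0   0   0   1   0
   0   0   0   9   0   0   0   0 207 125   0   0   0   0]
[-100  -96  -92  -88  -84  -80  -76  -72  -68  -64  -60  -56  -52  -48
  -44  -40  -36  -32  -28  -24  -20  -16  -12   -8   -4    0    4    8
   12   16   20   24   28   32   36   40   44   48   52   56   60   64
   68   72   76   80   84   88   92   96]
 tool x,y,z [-0.0006  0.1798 -0.0068] spin -0.2 | from [ 0.4618 -0.3063  0.2203] yaw 14.5 t 45.3 w 0.0658 q6 -0.9
```

View pics/w17.png

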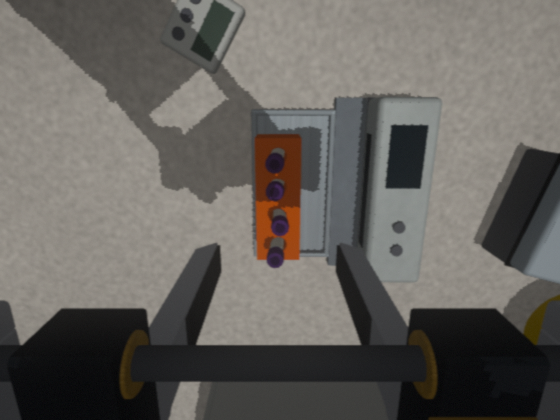

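The wrist view confirms it: the rack stands upright but against the bay's left rim, with its caps at columns 274–280. Local offset is (-16, -5) mm. I'll regrip, lift slightly and shift it back.

```bash

python3 -m handwheel '[{"fingers":0.4,"x":0,"y":0.05,"z":-0.007,"spin":-0.2},{"fingers":0.4,"x":0,"y":0.1,"z":-0.007,"spin":-0.2},{"fingers":0.4,"x":0,"y":0.15,"z":-0.007,"spin":-0.2},{"fingers":0.4,"x":0,"y":0.178,"z":-0.007,"spin":-0.2},{"fingers":0.4,"x":0,"y":0.178,"z":-0.007,"spin":-0.2},{"fingers":-0.3,"x":0,"y":0.178,"z":-0.007,"spin":-0.2},{"fingers":-0.3,"x":0,"y":0.178,"z":-0.007,"spin":-0.2},{"fingers":-0.3,"x":0,"y":0.178,"z":-0.007,"spin":-0.2},{"fingers":-0.3,"x":0,"y":0.178,"z":-0.007,"spin":-0.2},{"fingers":-0.3,"x":0,"y":0.178,"z":-0.007,"spin":-0.2}]' 30
python3 -c "
from h import *
go(.478,-.3045,.042,14.7)"
python3 -m handwheel '[{"fingers":-0.3,"x":0,"y":-0.006,"z":0,"spin":0},{"fingers":-0.3,"x":0,"y":-0.012,"z":0,"spin":0},{"fingers":-0.3,"x":0.006,"y":-0.012,"z":0.002,"spin":0},{"fingers":-0.3,"x":0.012,"y":-0.012,"z":0.004,"spin":0},{"fingers":-0.3,"x":0.016,"y":-0.012,"z":0.005,"spin":0},{"fingers":-0.3,"x":0.016,"y":-0.012,"z":0.005,"spin":0},{"fingers":-0.3,"x":0.016,"y":-0.006,"z":0.005,"spin":0},{"fingers":-0.3,"x":0.016,"y":-0.001,"z":0.005,"spin":0},{"fingers":-0.3,"x":0.016,"y":0.001,"z":0.005,"spin":0},{"fingers":-0.3,"x":0.016,"y":0.001,"z":0.005,"spin":0}]'
python3 -c "
from h import *
go(.478,-.3045,.042,14.7)"
```

```text
time_s: 46.3
ee_pos: [0.4642, -0.3139, 0.044]
eef_rot: [-1.573, -0.002, 0.256]
force: [-2.7, 1.3, 8.3]
grip_width: 0.0439
 tool x,y,z [0.0158 0.002  0.0056] spin -0.0 | from [ 0.4642 -0.3139  0.044 ] yaw 14.7 t 46.3 w 0.0439 q6 -0.92
time_s: 47.3
ee_pos: [0.4777, -0.3048, 0.043]
eef_rot: [-1.571, -0.0, 0.256]
force: [-11.8, 7.6, 28.5]
grip_width: 0.0438
 tool x,y,z [0.0004 0.001  0.0002] spin -0.0 | from [ 0.4777 -0.3048  0.043 ] yaw 14.7 t 47.3 w 0.0438 q6 -0.89
```

```bash

python3 -m handwheel '[{"fingers":-0.3,"x":0,"y":-0.002,"z":0,"spin":0},{"fingers":-0.3,"x":0,"y":-0.002,"z":0,"spin":0},{"fingers":0.35,"x":0,"y":-0.002,"z":0,"spin":0},{"fingers":0.35,"x":0,"y":-0.002,"z":0,"spin":0},{"fingers":0.35,"x":0,"y":-0.003,"z":0,"spin":0},{"fingers":0.35,"x":0,"y":-0.03,"z":0,"spin":0},{"fingers":0.35,"x":0,"y":-0.08,"z":0,"spin":0},{"fingers":0.35,"x":0,"y":-0.13,"z":0,"spin":0},{"fingers":0.35,"x":0,"y":-0.175,"z":0,"spin":0},{"fingers":0.35,"x":0,"y":-0.175,"z":0,"spin":0}]'
python3 look.py w18
python3 -m handwheel '[{"fingers":0.35,"x":-0.02,"y":-0.03,"z":0.045,"spin":0},{"fingers":0.35,"x":-0.02,"y":-0.05,"z":0.09,"spin":0},{"fingers":0.35,"x":-0.02,"y":-0.05,"z":0.135,"spin":0},{"fingers":0.35,"x":-0.02,"y":-0.05,"z":0.15,"spin":0},{"fingers":0.35,"x":-0.02,"y":-0.05,"z":0.15,"spin":0},{"fingers":0.35,"x":-0.02,"y":-0.05,"z":0.15,"spin":0},{"fingers":0.35,"x":-0.02,"y":-0.05,"z":0.15,"spin":0},{"fingers":0.35,"x":-0.02,"y":-0.05,"z":0.15,"spin":0},{"fingers":0.35,"x":-0.02,"y":-0.05,"z":0.15,"spin":0},{"fingers":0.35,"x":-0.02,"y":-0.05,"z":0.15,"spin":0}]'
python3 - <<'E'
from h import *
im,d,c=grab('top'); save('t3',im); P=pts(d,c)
for m,ct,a in blobs(cv2.morphologyEx(orange(im).astype(np.uint8),cv2.MORPH_CLOSE,np.ones((9,9))),100):
    p=P[m&(P[...,2]<.063)&(P[...,2]>.045)]
    if len(p)>60: rect(p,'rack %s'%ct.round())
for nm,(u0,u1,v0,v1),(z0,z1) in (('bar+prongs',(235,290,120,210),(.17,.24)),('timer',(310,350,260,295),(.01,.03)),('jar',(262,290,258,282),(.03,.08)),('roll',(200,232,250,285),(.01,.05)),('cup',(205,235,110,145),(.03,.2)),('pump',(175,205,130,162),(.03,.2)),('tipbox',(345,395,140,180),(.03,.1))):
    Q=P[v0:v1,u0:u1].reshape(-1,3); Q=Q[(Q[:,2]>z0)&(Q[:,2]<z1)]; rect(Q,nm) if len(Q)>5 else print(nm,len(Q))
Q=P[120:210,235:290].reshape(-1,3); Q=Q[(Q[:,2]>.15)&(Q[:,2]<.25)]; t=np.radians(8.1)
L=(Q[:,:2]-[.657,.078])@np.array([[np.cos(t),np.sin(t)],[-np.sin(t),np.cos(t)]]).T
s=(abs(L[:,1])<.025)&(L[:,0]<.07); print('between prongs: local x',np.percentile(L[s,0],[5,50,95]).round(4),'z',np.percentile(Q[s,2],[5,50,95]).round(4),s.sum())
s=(abs(L[:,1])>.045)&(abs(L[:,0])<.05)&(Q[:,2]>.19); print('ends: y',L[s,1].min().round(4),L[s,1].max().round(4))
E
```

```text
time_s: 48.3
ee_pos: [0.4793, -0.3055, 0.2225]
eef_rot: [-1.579, -0.006, 0.256]
force: [-0.1, -0.6, -0.1]
grip_width: 0.0634
cap px [272. 149.] top c [ 463.7 -262.2] r 7.7 z 90.4
cap px [272. 178.] top c [ 469.9 -286.4] r 7.6 z 90.3
cap px [272. 210.] top c [ 477.3 -315.7] r 7.8 z 90.1
cap px [273. 246.] top c [ 486.4 -349. ] r 7.8 z 90.2
[275. 184.]
rack top c [ 477.4 -303.3] size [ 43.7 122.9] short-axis ang 14.6 z [53.8 55.5 57.3] n 4108
time_s: 49.35
ee_pos: [0.4204, -0.1648, 0.2659]
eef_rot: [-1.571, 0.0, 0.256]
force: [0.2, 0.0, -0.6]
grip_width: 0.0638
rack [194. 221.] c [486.5 272.1] size [ 45.  125.6] short-axis ang -11.6 z [47.4 54.6 60.7] n 499
rack [392. 244.] c [ 481.6 -354.9] size [25.7 57.1] short-axis ang 64.3 z [50.2 55.2 59.9] n 67
bar+prongs c [683.2  82.5] size [127.5 138.3] short-axis ang -82.7 z [176.6 195.4 211.8] n 497
timer 0
jar c [369.8  -0.9] size [47.3 49.7] short-axis ang 6.2 z [32.7 60.3 65.9] n 229
roll c [354.2 185.7] size [69. 69.] short-axis ang -82.3 z [16.3 26.7 33.3] n 315
cup c [789.3 222.4] size [69.1 73.2] short-axis ang 85.1 z [ 33.2  75.9 138.3] n 433
pump c [747.  328.7] size [ 61.4 114.4] short-axis ang -65.9 z [ 33.2  95.3 143.7] n 426
tipbox c [ 752.7 -260.8] size [ 83.5 123.4] short-axis ang -1.0 z [34.4 74.4 81.1] n 1103
between prongs: local x [-0.0045 -0.0007  0.005 ] z [0.1985 0.203  0.2073] 69
ends: y -0.0625 0.0648
```

View pics/t3.png

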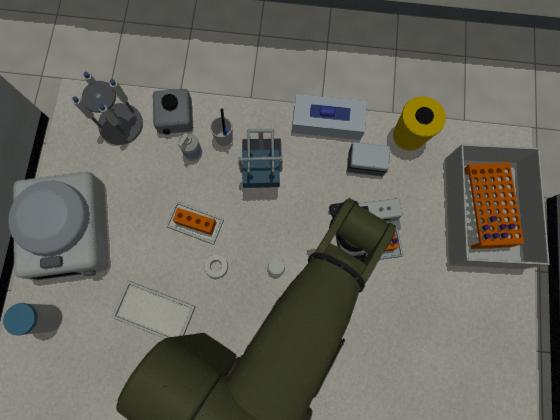

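In this view the carrier hangs centred on the hook at (262,160) and the empty rack is in the tray at (194,221). The arm hides the reader bay, but the wrist picture just before showed that rack centred. Handing in.

```bash
python3 -c "
from h import *
print(workorder.hand_in())"
```

```text
the job is handed in; nothing more can be done
None
```

I finished all the moves and handed the job in at about 49 s of robot time. The hand-in gives no verdict, so what follows rests on my own last measurements.

- **Tubes:** all four are in the bench rack and upright, with cap tops at z ≈ 90 mm, which is the fully home height.
- **Carrier:** it hangs on both prongs. The bar is within about 1 mm of the hook seat in x, its top is at 203 mm, and the posts lie evenly outside the prongs.
- **Reader bay:** the loaded rack stands flat, within about 2 mm of the centre, with its top at 55.5 mm.
- **White tray:** the empty rack stands flat, within about 2 mm of the centre and in line with the tray.

**Knock:** after I set the loaded rack down, a check found it about 16 mm aside against the bay rim. That was just inside the 20 mm limit, so I gripped it again, recentred it and measured it once more. Setting it down pressed on the bay floor with about 28 N.

**Limits of the last checks:**
- **Bystanders:** five of the six measured within about 2 mm of where they started. The arm hid the timer in the final top view. I did not measure it again, but it looked in place in the picture before.
- **Reader bay:** the arm also hid most of the bay in that last view, so its result comes from the wrist picture taken just after release.

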